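# Charge the jar mill and set its speed

## Task

Charge the roller jar mill for the next run: with the main switch turned off and the speed lever brought right back to its slow stop, take every jar from the wooden rack and lay it in the trough between the two rollers, one to a station, lid away from the drive housing and its base pushed up against that station's thrust stop. When all are in, turn the main switch on with the lever still at slow, and only then bring the speed lever round to line up with the brass setting pointer. Leave the pointer and the pots around as they are.

Things in the scene. Friction and masses are not known exactly. Their poses are not given: they have to be found in the camera images.
- mill: Grey bench jar mill, fixed; its place and turn vary. Origin on the bench under the rollers; z up, y along the rollers, away from the drive housing. Frame 150 mm wide (x), y -95 to 280 mm, top at z 65 mm; end plate at y 280, 120 mm high. Drive housing x -125 to 140, y -250 to -95 mm, top at z 120 mm; lever and switch are on it. The timer has run out: the rollers stand still.
- trough (a point): A point midway between the two rubber rollers at the height of their axes: x 0, y 90, z 100 mm in the mill's frame; axes as the mill's. Rollers 32 mm in diameter, axes 30 mm to either side (x), running from y -88 to 265 mm. A seated jar rests on both rollers with its axis 39 mm above this point's height (139 mm above the bench).
- seat1 (a point): Station 1 (next to the drive housing): where the middle of a jar's base is when the jar lies in the trough touching the thrust stop; axes as the mill's. The stop, a 16 mm wide steel upright with a 14 mm white button, fills the 10 mm behind this point (-y) up to jar-axis height. Stations are 115 mm apart.
- seat2 (a point): Station 2 (the middle one): where the middle of a jar's base is when the jar lies in the trough touching the thrust stop; axes as the mill's. The stop, a 16 mm wide steel upright with a 14 mm white button, fills the 10 mm behind this point (-y) up to jar-axis height. Stations are 115 mm apart.
- seat3 (a point): Station 3 (the far one): where the middle of a jar's base is when the jar lies in the trough touching the thrust stop; axes as the mill's. The stop, a 16 mm wide steel upright with a 14 mm white button, fills the 10 mm behind this point (-y) up to jar-axis height. Stations are 115 mm apart.
- jar1: Closed porcelain mill jar lying on its side: white cylinder 66 mm in diameter and 63 mm long with a flat base; at the other end a 50 mm lid with steel clamp bar and stub; 85 mm long in all, about 0.45 kg. Origin on its axis, 32 mm from the base; x runs along the jar from base to lid. Grip it across the 66 mm diameter. It can roll about x. It may be absent (None).
- jar2: Closed porcelain mill jar lying on its side: white cylinder 66 mm in diameter and 63 mm long with a flat base; at the other end a 50 mm lid with steel clamp bar and stub; 85 mm long in all, about 0.45 kg. Origin on its axis, 32 mm from the base; x runs along the jar from base to lid. Grip it across the 66 mm diameter. It can roll about x. It may be absent (None).
- jar3: Closed porcelain mill jar lying on its side: white cylinder 66 mm in diameter and 63 mm long with a flat base; at the other end a 50 mm lid with steel clamp bar and stub; 85 mm long in all, about 0.45 kg. Origin on its axis, 32 mm from the base; x runs along the jar from base to lid. Grip it across the 66 mm diameter. It can roll about x. It may be absent (None).
- jar1_base (a point): The middle of the flat base face of jar1.
- jar2_base (a point): The middle of the flat base face of jar2.
- jar3_base (a point): The middle of the flat base face of jar3.
- speed_lever (a joint): Speed lever on the drive housing, swings level about an upright hinge over a steel quadrant with tick marks; 0 = slow stop (lever points along the mill's -y, turned 5 degrees to -x), grows counter-clockwise seen from above, towards the mill's +x, up to 1.22 rad (fast stop). It stays where it is left; about 3 N at the knob moves it.
- lever_knob (a point): On the axis of the lever's upright black knob, 24 mm in diameter and 40 mm high (from 144 to 184 mm above the bench), 95 mm from the hinge; this point is 170 mm above the bench. Its x axis points outward along the lever. The lever arm under the knob is 14 mm wide, top 144 mm above the bench.
- lever_hinge (a point): On the lever's hinge axis, 170 mm above the bench; turns with the lever.
- set_pointer (a joint): Brass setting pointer clamped on the rim of the same quadrant, stiff, left alone: same hinge, zero and direction as the speed lever, so the lever lines up with it when both read the same.
- pointer_tip (a point): Tip of the brass pointer, 113 mm from the hinge, 130 mm above the bench; its x axis points outward from the hinge.
- main_switch (a joint): Black quarter-turn main switch handle on the drive housing, upright hinge at one end of the handle. 0 = off stop: the handle points across the mill, along its -x; 1.571 = on stop: it points along the rollers' direction, away from them (-y). Grows counter-clockwise seen from above. Stays where it is left; about 3.5 N near its end moves it.
- switch_end (a point): In the middle of the handle's bar near its free end, 75 mm from the hinge axis, 151 mm above the bench. The bar is 20 mm wide and 22 mm high (140 to 162 mm above the bench) and ends 8 mm beyond this point. Its -x axis points outward along the handle.
- switch_hinge (a point): On the switch's hinge axis, 151 mm above the bench.
- rack: Wooden jar rack, fixed: board 330 x 100 x 12 mm with two battens along it, 20 mm high, 18 mm wide, 40 mm apart, on which the jars lie in a row along the rack's x axis, bases either way, their axes 58 mm above the bench. Origin under its middle on the bench.
- bowl: Bystander: bisque bowl 124 mm across.
- vase: Bystander: closed stoneware vase 135 mm high.
- cup: Bystander: bisque cup 72 mm across, 75 mm high.
Mind the look-alikes: they are no part of the job. Leave any pink look-alike of the jar3 alone. What is shaped like the jar2 but pink is not meant.

How it is judged:
By the outcome, as a careful person would: the job done as asked, in the order asked, and still so for the second after the job is handed in, with the robot touching nothing.
Of jar1, jar2, jar3 only 2 to 3 are there at a start; the rules pass over those that are not, and their reading is None.
At some moment in a run one of jar1, jar2, jar3 may be knocked a few centimetres aside while the robot is not near it.
Once in a run the grip may slacken for a moment while it holds something.
It also fails if it takes over 210 s, if anything falls off the work surface, if the arm or the gripper's body presses on something with over 40 N, if the wrist force passes 120 N, or if a joint passes its speed limit or range.

## Robot

A 6-joint arm with a two-finger parallel gripper is mounted at the origin on the work surface. World frame = base frame: x ahead of the robot, y to its left, z up, the work surface at z = 0. Lengths are in m, angles in rad, forces in N, time in s.
With the tool pointing down it reaches from about 0.3 to 0.85 m from the base axis. Payload 5.4 kg.
Tool frame: the origin (TCP) lies between the finger pads; the fingertips stand 11 mm ahead of it and the grasp point (between the pads) lies 8 mm behind it; x points along the fingers, y is the direction in which the jaws open and shut, and the axes are right-handed (so a half turn about x gives the same grasp; the last joint's range is limited). The gripper opens to 85 mm and grips with 20 to 120 N. Pads are 22 mm wide; open, the fingers measure 114 mm over their backs; the gripper's body (76 mm by 85 mm) begins 54 mm behind the grasp point. The pads swing forward as they close: fully open they stand 13 mm farther back than shut.
Start: joints at [-1.483, 0.158, 1.597, -0, 1.386, -0.21], TCP at [0.169, -0.55, 0.242] pointing down, gripper open.
Joint ranges: [-2.91, 2.91], [-0.94, 2.29], [0.18, 2.7], [-1.29, 4.43], [0.17, 2.64], [-3, 3]. Speed limits (rad/s): [2.57, 2.57, 3.14, 3.14, 3.14, 3.14].

## Interface

Orientations are given as a unit quaternion [x, y, z, w].
In Python, from rig import observe, viewer, env gives the robot as it stands.
- The arm moves only by the shell command python3 -m crank 'ROWS' [OPENING] [FORCE]. ROWS is JSON, a list that holds one entry, the list of rows, each a list of 6 numbers: the shift along the tool's x, y, z in cm, then the turn, a rotation vector about the tool's x, y, z in rad. In form: [[[dx, dy, dz, rx, ry, rz], ...]]. A call has 1 to 8 rows; each row shifts and turns the pose as measured when the row begins, along the tool's axes as they then stand; what a row does not reach is not made up. A row lasts 1/8 s, in which the tool goes at most 62.5 mm and 10.7 degrees, less where a joint would pass 70% of its speed; a pose out of reach is approached as far as the arm can. A call with a gripper value outside its range is refused whole. OPENING is the opening, from -1 (shut) to 1 (fully open), set as the call begins (- or left out, the last holds). The fingers move at their own pace and stop on an object; FORCE is the grip in N (left out, the last holds). Time passes only in rows, so rows that do not move let the fingers close. It gives the time, the measured TCP pose, the force and the opening at its end, in the units of the state.
- observe(): the state, without advancing time (a new reading comes with each control period).
- viewer.read_camera(name): name is "side" or "top"; returns a dict with "frame" (384x512x3 uint8, red, green, blue), "fx", "fy", "cx", "cy" (pixels), "world_to_cam" (4x4, takes a point from world to camera coordinates). Camera axes: x right, y down, z forward; pixel columns grow to the right and rows downward; lengths in m; the calibration is good to about 2 mm. A picture is of the moment at which its call begins. There is no depth.
- env.job_done(): hands the job in, once; it reports no verdict.
The state is a dict: "time_s": time; "joint_positions": joint angles; "joint_velocities": joint speeds; "joint_torque": joint torques, N m; "position": TCP position; "ee_rot": TCP orientation; "force": force on the tool from outside, world axes, zero at the start; "torque": the same for the moment, N m; "gripper_width": finger opening in m.
Only numpy, scipy, OpenCV 4.12 (cv2) and the standard library are available. Lean on these libraries where they do the work, as an engineer would, in place of code of your own. Each camera call takes 0.05 s, during which the arm holds its last target.

## Working session

There is one attempt and no reset: what is moved stays moved. The work goes in short steps, Python scripts to look and compute and a shell command to move; the robot and the scene stay as the last step left them, time stands still between calls to the robot, and variables do not carry over. Pictures are saved under pics/ and viewed, and the job is handed in when it is done.

```bash
ls; mkdir -p pics; cat > h.py <<'E'
import numpy as np,cv2
from rig import observe,viewer,env
from scipy.spatial.transform import Rotation as R
E
python3 - <<'E'
from h import *
s=observe();print(s)
for n in ['side','top']:
    c=viewer.read_camera(n);print(n,c['fx'],c['fy'],c['cx'],c['cy'],np.round(c['world_to_cam'],4).tolist())
    cv2.imwrite(f'pics/{n}0.png',c['frame'][:,:,::-1])
E
```

```text
pics
{'time_s': 0.0, 'joint_positions': array([-1.48309120e+00,  1.59082420e-01,  1.59827713e+00, -4.06585657e-05,
        1.38617055e+00, -2.10088713e-01]), 'joint_velocities': array([-0.00069182,  0.00093334,  0.00094345,  0.00198288, -0.00135483,
       -0.00078025]), 'joint_torque': array([-1.62265460e-04, -3.96002054e+01, -3.31430697e+01, -2.93057992e-04,
        8.28029617e-03, -6.77930586e-06]), 'position': array([ 0.16863312, -0.54909495,  0.24127564]), 'ee_rot': array([ 0.69930994,  0.10558456, -0.69925436,  0.10421542]), 'force': array([ 0.49226293, -0.82028126,  0.88044744]), 'torque': array([ 0.01373186, -0.01697178, -0.01169804]), 'gripper_width': 0.08548279304808959}
side 349.2619899407334 349.2619899407334 254.6970593530883 195.67628106476323 [[-0.928, -0.3725, 0.0023, 0.4199], [-0.2132, 0.526, -0.8233, 0.2466], [0.3055, -0.7645, -0.5676, 1.0203], [0.0, 0.0, 0.0, 1.0]]
top 434.20682068796697 434.20682068796697 255.63372012831013 185.52752547363593 [[0.025, -0.9997, -0.0035, -0.0909], [-0.9971, -0.0247, -0.0721, 0.5158], [0.072, 0.0053, -0.9974, 1.3428], [0.0, 0.0, 0.0, 1.0]]
```

View pics/side0.png

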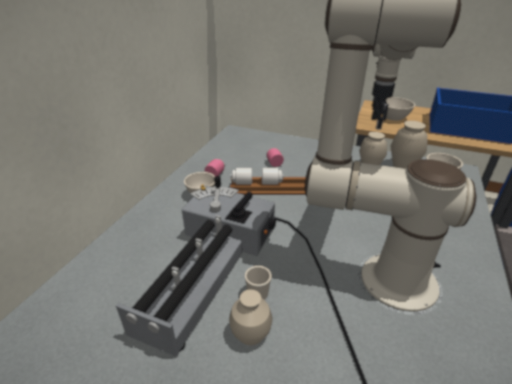

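View pics/top0.png

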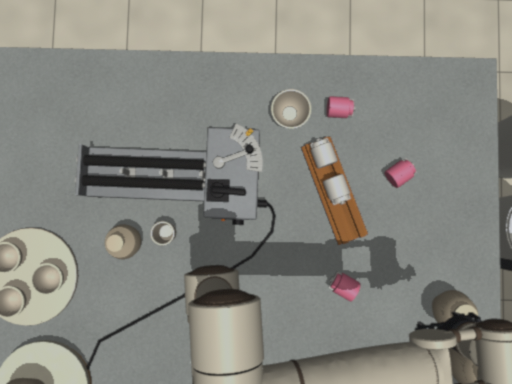

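```bash
python3 - <<'E'
from h import *
a=cv2.imread('pics/top0.png')
def crop(a,x0,x1,y0,y1,k,name):
    cv2.imwrite(name,cv2.resize(a[y0:y1,x0:x1],None,fx=k,fy=k,interpolation=cv2.INTER_CUBIC))
crop(a,190,290,115,225,5,'pics/c1.png')
crop(a,270,390,85,255,3.5,'pics/c2.png')
crop(a,70,220,135,215,5,'pics/c3.png')
s=cv2.imread('pics/side0.png')
crop(s,170,320,140,250,5,'pics/c4.png')
E
```

```text
(no output)
```

View pics/c1.png

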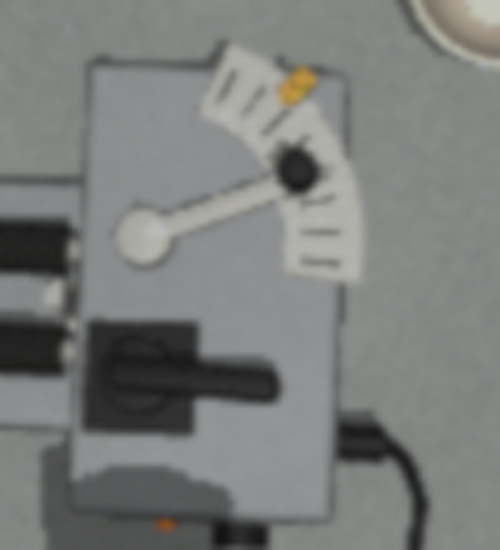

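View pics/c2.png

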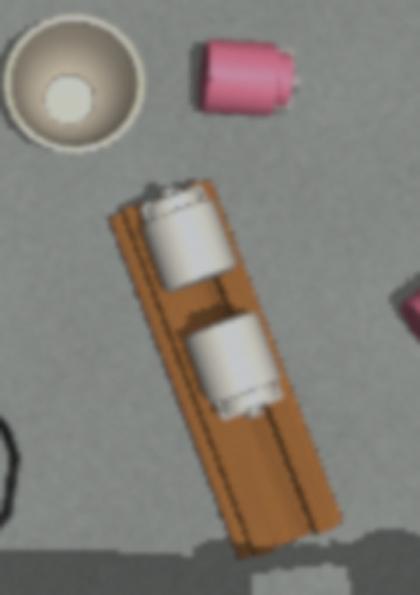

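View pics/c3.png

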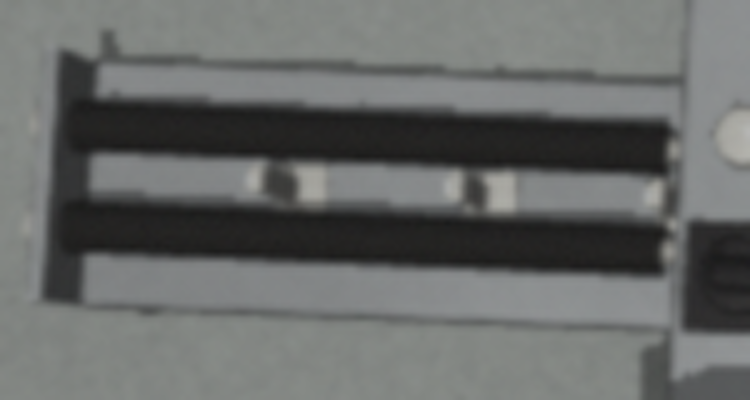

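View pics/c4.png

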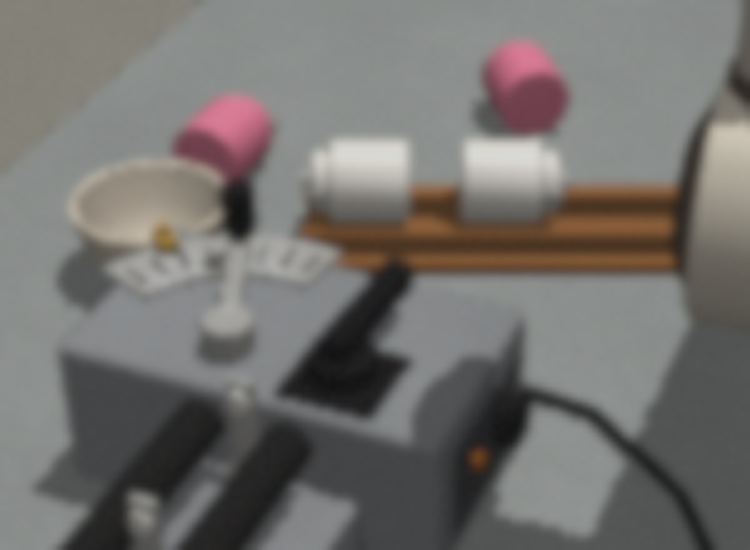

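```bash
cat >> h.py <<'E'
CAM={'top':(434.20682068796697,255.63372012831013,185.52752547363593,np.array([[0.025,-0.9997,-0.0035,-0.0909],[-0.9971,-0.0247,-0.0721,0.5158],[0.072,0.0053,-0.9974,1.3428],[0,0,0,1]])),
'side':(349.2619899407334,254.6970593530883,195.67628106476323,np.array([[-0.928,-0.3725,0.0023,0.4199],[-0.2132,0.526,-0.8233,0.2466],[0.3055,-0.7645,-0.5676,1.0203],[0,0,0,1]]))}
def proj(n,P):
    f,cx,cy,M=CAM[n];q=M[:3,:3]@np.asarray(P,float)+M[:3,3];return np.array([f*q[0]/q[2]+cx,f*q[1]/q[2]+cy])
def unproj(n,uv,z):
    f,cx,cy,M=CAM[n];d=M[:3,:3].T@np.array([(uv[0]-cx)/f,(uv[1]-cy)/f,1]);o=-M[:3,:3].T@M[:3,3];return o+d*(z-o[2])/d[2]
def snap(n,name,box=None,k=1):
    c=viewer.read_camera(n)['frame'][:,:,::-1]
    if box: x0,x1,y0,y1=box;c=cv2.resize(c[y0:y1,x0:x1],None,fx=k,fy=k,interpolation=cv2.INTER_CUBIC)
    cv2.imwrite('pics/'+name+'.png',c)
def m2w(p,P):
    c,s=np.cos(p[2]),np.sin(p[2]);return np.array([p[0]+c*P[0]-s*P[1],p[1]+s*P[0]+c*P[1],P[2]])
E
python3 - <<'E'
from h import *
from scipy.optimize import least_squares
c1=lambda x,y:(190+(x-2)/5,115+(y-2)/5)
c3=lambda x,y:(70+(x-2)/5,135+(y-2)/5)
pts=[(c1(92,65),(.140,-.095,.12)),(c1(347,68),(.140,-.25,.12)),(c1(330,518),(-.125,-.25,.12)),(c1(72,512),(-.125,-.095,.12)),
(c3(62,50),(.06,.28,.12)) if 0 else (c3(62,50),(.075,.28,.12)),(c3(43,300),(-.075,.28,.12))]
f=lambda p:np.concatenate([proj('top',m2w(p,P))-uv for uv,P in pts])
r=least_squares(f,[.45,.2,0]);p=r.x;print(p,np.round(r.fun.reshape(-1,2),2).tolist())
inv=lambda w:(R.from_euler('z',-p[2]).as_matrix()@(np.array(w)-[p[0],p[1],0])).round(4)
for n,uv,z in [('hinge cap',c1(145,238),.15),('knob top',c1(297,168),.184),('pointer',c1(298,86),.13),('sw end',c1(280,384),.151),('sw hub',c1(137,375),.151),('btn3',c3(247,180),.139),('btn2',c3(448,187),.139),('btn1',c3(645,193),.139),('roll TL',c3(70,125),.1),('roll TR',c3(670,145),.1),('roll BL',c3(60,222),.1)]:
    w=unproj('top',uv,z);print(n,w.round(4),inv(w))
E
```

```text
[ 0.54162102  0.1610096  -0.01094009] [[0.28, -1.12], [2.14, 0.12], [2.32, 0.82], [0.26, 0.09], [-2.73, -0.65], [-2.3, 0.55]]
hinge cap [0.5723 0.0282 0.15  ] [ 0.0321 -0.1325  0.15  ]
knob top [ 0.6091 -0.0579  0.184 ] [ 0.0699 -0.2182  0.184 ]
pointer [ 0.6658 -0.056   0.13  ] [ 0.1265 -0.2157  0.13  ]
sw end [ 0.491  -0.0508  0.151 ] [-0.0483 -0.2124  0.151 ]
sw hub [0.4941 0.0302 0.151 ] [-0.0461 -0.1313  0.151 ]
btn3 [0.5424 0.314  0.139 ] [-0.0009  0.153   0.139 ]
btn2 [0.5412 0.1985 0.139 ] [-0.0008  0.0375  0.139 ]
btn1 [0.5405 0.0855 0.139 ] [-0.0002 -0.0755  0.139 ]
roll TL [0.5764 0.4332 0.1   ] [0.0318 0.2725 0.1   ]
roll TR [0.5732 0.0771 0.1   ] [ 0.0325 -0.0836  0.1   ]
roll BL [0.5186 0.436  0.1   ] [-0.026   0.2747  0.1   ]
```

```bash
cat >> h.py <<'E'
def to(P,yaw=None,msg=''):
    """print tool-frame move (cm, rad): translation first, keeping/ setting jaw yaw (world angle of tool y, deg, mod 180) pointing down"""
    s=observe();r=R.from_quat(s['ee_rot']);p=s['position'];A=r.as_matrix()
    cur=np.degrees(np.arctan2(A[1,1],A[0,1]))
    d=A.T@(np.array(P)-p)*100
    out=msg+f" t={s['time_s']:.2f} pos {p.round(4)} jawyaw {cur:.1f} w={s['gripper_width']:.4f} F={s['force'].round(1)} move {d.round(2)}"
    if yaw is not None:
        dy=(yaw-cur+90)%180-90
        y=np.radians(cur+dy);X=np.array([0,0,-1.]);Y=np.array([np.cos(y),np.sin(y),0]);Z=np.cross(X,Y)
        T=np.stack([X,Y,Z],1)
        out+=f" turn {(R.from_matrix(A.T@T).as_rotvec()).round(3)} (alt adds 3.142) q1,q6={s['joint_positions'][[0,5]].round(2)}"
    print(out)
E
python3 - <<'E'
from h import *
A=R.from_quat(observe()['ee_rot']).as_matrix();print(A.round(3))
to([.52,-.045,.25],0)
print(proj('side',[.609,-.058,.184]),proj('side',[.491,-.0508,.151]),proj('side',[.494,.0302,.151]))
E
```

```text
[[-0.     0.293 -0.956]
 [ 0.002 -0.956 -0.293]
 [-1.    -0.002 -0.   ]]
 t=0.10 pos [ 0.1687 -0.5492  0.2414] jawyaw -72.9 w=0.0854 F=[-0.6  0.3  0.3] move [ -0.78 -37.89 -48.38] turn [-1.273e+00 -1.000e-03  1.000e-03] (alt adds 3.142) q1,q6=[-1.48 -0.21]
[217.15087767 175.79953959] [249.57432197 192.84087918] [238.44598851 206.47415578]
```

```bash
python3 -m crank '[[[0,-3.8,-4.8,0,0,0],[0,-3.8,-4.8,0,0,0],[0,-3.8,-4.8,0,0,0],[0,-3.8,-4.8,0,0,0],[0,-3.8,-4.8,0,0,0],[0,-3.8,-4.8,0,0,0],[0,-3.8,-4.8,0,0,0],[0,-3.8,-4.8,0,0,0]]]' -1 60; python3 -c "
from h import *
to([.535,-.04,.25],-73)"
```

```text
time_s: 1.1
position: [0.4502, -0.1387, 0.2395]
ee_rot: [0.7, 0.103, -0.7, 0.1]
force: [1.1, -1.3, 0.3]
gripper_width: 0.0003
 t=1.10 pos [ 0.4502 -0.1387  0.2395] jawyaw -73.5 w=0.0003 F=[ 1.1 -1.3  0.3] move [ -1.01  -7.05 -10.93] turn [-0.008 -0.001  0.005] (alt adds 3.142) q1,q6=[-0.56  0.72]
```

```bash
python3 -m crank '[[[0,-3.5,-5.0,0,0,0],[0,-3.5,-5.0,0,0,0],[0,0,-0.9,0,0,0],[3,0,0,0,0,0],[3,0,0,0,0,0],[2,0,0,0,0,0],[0.6,0,0,0,0,0]]]'; python3 -c "
from h import *
to([.535,-.04,.154],-73)
snap('top','t1',(190,310,115,225),5)"
```

```text
time_s: 1.98
position: [0.5362, -0.0349, 0.15]
ee_rot: [-0.699, -0.105, 0.7, -0.102]
force: [-0.1, -1.0, -0.2]
gripper_width: 0.0001
 t=1.98 pos [ 0.5362 -0.0349  0.15  ] jawyaw -73.1 w=0.0001 F=[-0.1 -1.  -0.2] move [-0.41  0.45  0.26] turn [-0.002  0.001  0.005] (alt adds 3.142) q1,q6=[-0.29  0.98]
```

View pics/t1.png

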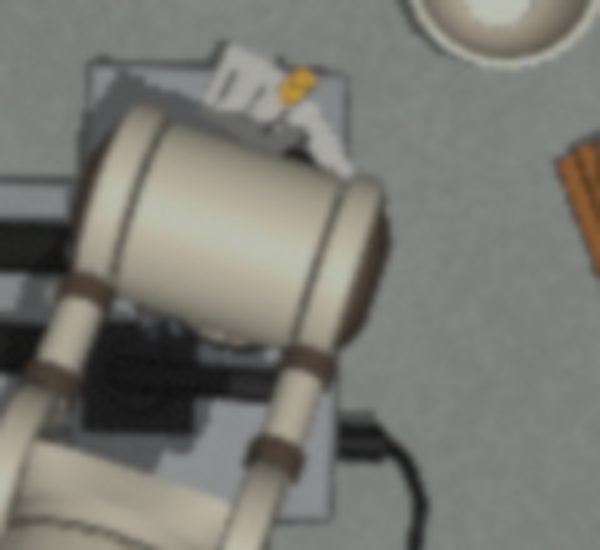

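```bash
python3 -m crank '[[[0,-1.0,1.5,0,0,0],[0,-0.25,1.65,0,0,0],[0,-0.3,1.65,0,0,0],[0,-0.9,1.4,0,0,0],[0,-1.2,1.2,0,0,0]]]'; python3 -c "
from h import *
to([.4425,-.0097,.150],-73)"
```

```text
time_s: 2.65
position: [0.4631, -0.0254, 0.157]
ee_rot: [0.709, 0.1, -0.691, 0.104]
force: [6.2, -1.9, -2.4]
gripper_width: -0.0
 t=2.65 pos [ 0.4631 -0.0254  0.157 ] jawyaw -73.4 w=-0.0000 F=[ 6.2 -1.9 -2.4] move [ 0.65 -2.1   1.55] turn [-0.008 -0.025 -0.009] (alt adds 3.142) q1,q6=[-0.32  0.96]
```

```bash
python3 -m crank '[[[0.5,-0.9,0.9,0,-0.02,0],[0.2,-1.2,0.7,0,0,0],[0,-1.2,0.5,0,0,0],[0,-0.8,0.2,0,0,0],[0,-0.8,0.2,0,0,0]]]'; python3 -c "
from h import *
to([.434,.008,.150],-73)"
```

```text
time_s: 3.28
position: [0.4341, 0.0071, 0.1583]
ee_rot: [0.711, 0.09, -0.689, 0.111]
force: [2.5, -4.5, -1.5]
gripper_width: 0.0
 t=3.27 pos [0.4341 0.0071 0.1583] jawyaw -73.7 w=0.0000 F=[ 2.5 -4.5 -1.5] move [ 0.83 -0.11  0.01] turn [-0.011 -0.026 -0.034] (alt adds 3.142) q1,q6=[-0.25  1.04]
```

```bash
python3 -m crank '[[[0.3,-0.5,0,0,0,0],[0.2,-0.5,0.1,0,0,0],[0,-0.5,0.1,0,0,0]]]'; python3 -c "
from h import *
to([.434,.008,.150],-73)"
```

```text
time_s: 3.65
position: [0.4334, 0.009, 0.1595]
ee_rot: [0.714, 0.08, -0.685, 0.122]
force: [5.4, -17.1, -9.3]
gripper_width: -0.0001
 t=3.65 pos [0.4334 0.009  0.1595] jawyaw -73.6 w=-0.0001 F=[  5.4 -17.1  -9.3] move [0.96 0.05 0.  ] turn [-0.01  -0.031 -0.065] (alt adds 3.142) q1,q6=[-0.23  1.07]
```

```bash
python3 -m crank '[[[0,0.8,0,0,0,0],[0,1,0,0,0,0],[-3,0,0,0,-0.03,-0.06],[-4,0,0,0,0,0],[-3,0,0,0,0,0],[0,4,0,0,0,0],[0,5,0,0,0,0]]]'; python3 -c "
from h import *
to([.640,-.06,.25],-73)
snap('top','t2',(190,310,115,225),5)"
```

```text
time_s: 4.53
position: [0.4636, -0.0955, 0.2675]
ee_rot: [0.702, 0.101, -0.698, 0.103]
force: [-0.2, 0.2, 0.8]
gripper_width: 0.0
 t=4.53 pos [ 0.4636 -0.0955  0.2675] jawyaw -73.4 w=0.0000 F=[-0.2  0.2  0.8] move [  1.84   1.62 -17.91] turn [-0.007 -0.005 -0.002] (alt adds 3.142) q1,q6=[-0.46  0.82]
```

View pics/t2.png

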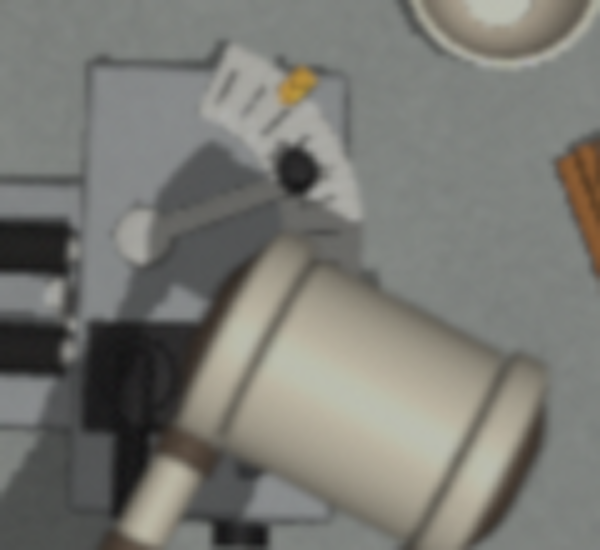

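```bash
python3 -c "
from h import *
for z in (.12,.13,.14,.15): print(z,proj('side',unproj('top',(190+296/5,115+84/5),z)))
to([.637,-.044,.25],-73)"
```

```text
0.12 [202.63909696 188.71091509]
0.13 [202.94130057 186.35154944]
0.14 [203.24661092 183.96792878]
0.15 [203.55507618 181.55967716]
 t=4.58 pos [ 0.4649 -0.1012  0.2678] jawyaw -73.7 w=0.0004 F=[-1.9 -4.8  0.6] move [  1.86  -0.67 -18.12] turn [-0.012 -0.005 -0.007] (alt adds 3.142) q1,q6=[-0.47  0.82]
```

```bash
python3 -m crank '[[[0,0,-6,0,0,0],[0,-0.7,-6,0,0,0],[0,0,-6,0,0,0],[3,0,-0.1,0,0,0]]]'; python3 -c "
from h import *
to([.637,-.044,.166],-73)"
```

```text
time_s: 5.08
position: [0.6433, -0.0466, 0.2398]
ee_rot: [0.704, 0.095, -0.697, 0.1]
force: [-0.2, -0.6, -0.1]
gripper_width: 0.0002
 t=5.08 pos [ 0.6433 -0.0466  0.2398] jawyaw -74.1 w=0.0002 F=[-0.2 -0.6 -0.1] move [ 7.37 -0.48  0.6 ] turn [-0.019 -0.009 -0.009] (alt adds 3.142) q1,q6=[-0.26  1.04]
```

```bash
python3 -m crank '[[[4,-0.2,0.2,0,0,0],[3.3,0,0,0,0,0],[0,-0.4,0.9,0,0,0],[0,0.4,1.2,0,0,0],[0,0.3,1.2,0,0,0],[0,0.1,1.2,0,0,0],[0,0.1,1.2,0,0,0]]]'; python3 -c "
from h import *
to([.590,-.064,.166],-73)"
```

```text
time_s: 5.95
position: [0.5886, -0.0661, 0.1674]
ee_rot: [0.707, 0.096, -0.694, 0.099]
force: [12.1, 5.8, -3.6]
gripper_width: 0.0002
 t=5.95 pos [ 0.5886 -0.0661  0.1674] jawyaw -74.1 w=0.0002 F=[12.1  5.8 -3.6] move [ 0.14 -0.16 -0.19] turn [-0.019 -0.018 -0.006] (alt adds 3.142) q1,q6=[-0.32  0.97]
```

```bash
python3 -m crank '[[[0,0,0.6,0,0,0],[0,0,0.6,0,0,0]]]'; python3 -c "
from h import *
to([.590,-.064,.166],-73)"
```

```text
time_s: 6.2
position: [0.5883, -0.0689, 0.1709]
ee_rot: [0.72, 0.094, -0.681, 0.099]
force: [25.1, -0.4, -7.4]
gripper_width: 0.0
 t=6.20 pos [ 0.5883 -0.0689  0.1709] jawyaw -74.3 w=0.0000 F=[25.1 -0.4 -7.4] move [ 0.5  -0.43 -0.27] turn [-0.023 -0.054 -0.016] (alt adds 3.142) q1,q6=[-0.33  0.96]
```

```bash
python3 -m crank '[[[0,0,-0.9,0,0,0],[0,0,-0.9,0,-0.04,0],[-4,0,0,0,0,0],[-5,0,0,0,0,0],[0,0,6,0,0,0],[0,0,6,0,0,0],[-2,0,6,0,0,0],[0,0,6,0,0,0]]]' 1; python3 -c "
from h import *
to([.35,-.1,.3],-73)
snap('top','t3',(190,310,115,225),5)
snap('top','t3r',(270,390,85,255),3.5)
snap('side','t3s')"
```

```text
time_s: 7.2
position: [0.3684, -0.1333, 0.2888]
ee_rot: [0.705, 0.087, -0.696, 0.107]
force: [-1.2, -1.0, 2.0]
gripper_width: 0.0854
 t=7.20 pos [ 0.3684 -0.1333  0.2888] jawyaw -74.3 w=0.0854 F=[-1.2 -1.   2. ] move [-1.24 -3.67  0.86] turn [-0.022 -0.008 -0.029] (alt adds 3.142) q1,q6=[-0.65  0.65]
```

View pics/t3.png

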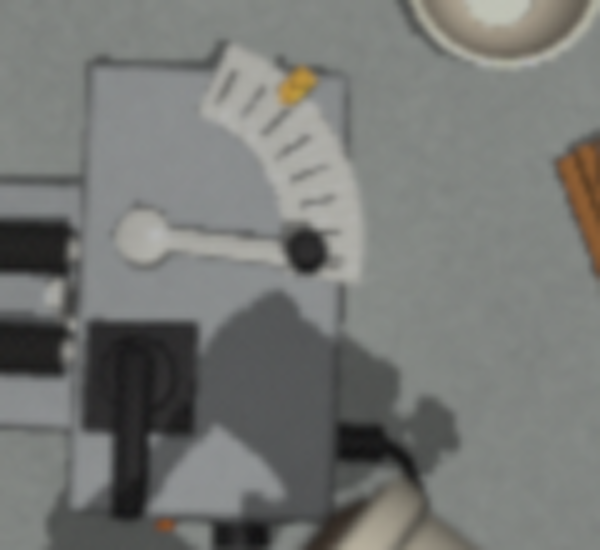

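View pics/t3r.png

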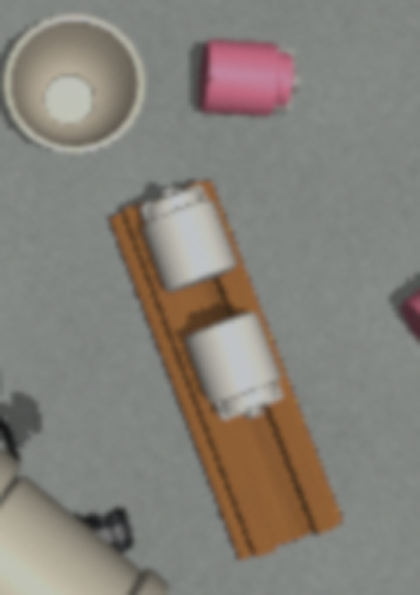

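View pics/t3s.png

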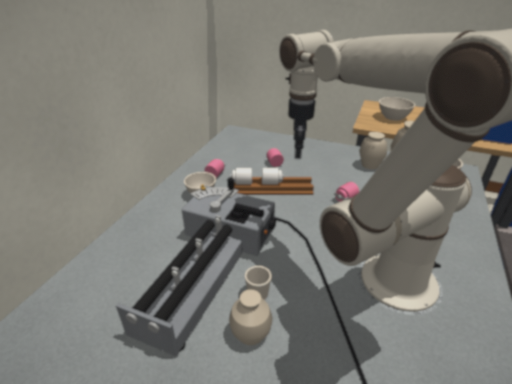

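```bash
cat >> h.py <<'E'
def jarover(im,ox,oy,k,P,th,n='top',col=(0,255,0)):
    a=np.array([np.cos(th),np.sin(th),0]);b=np.array([-a[1],a[0],0])
    for s,r in [(-.032,.033),(.031,.033),(.053,.02)]:
        pts=[((proj(n,np.array(P)+a*s+r*(np.cos(t)*b+np.sin(t)*np.array([0,0,1])))-[ox,oy])*k+k/2-.5) for t in np.linspace(0,2*np.pi,40)]
        cv2.polylines(im,[np.array(pts).round().astype(int)],True,col,1)
E
python3 - <<'E'
from h import *
f=lambda x,y:(270+(x-1.25)/3.5,85+(y-1.25)/3.5)
for q in [((110,218),(238,557)),((213,182),(342,520))]:
    a,b=[unproj('top',f(*t),.012) for t in q];print(a,b,np.linalg.norm(a-b),np.degrees(np.arctan2(*(b-a)[1::-1])))
im=cv2.imread('pics/t3r.png')
th=np.arctan2(*(a-b)[1::-1])
A=unproj('top',f(189,237),.066);B=unproj('top',f(236,357),.066)
A[2]=B[2]=.058
print(A,B,np.degrees(th))
jarover(im,270,85,3.5,A,th);jarover(im,270,85,3.5,B,th+np.pi)
cv2.imwrite('pics/o1.png',cv2.resize(im[150:450,80:320],None,fx=2,fy=2))
k=unproj('top',(190+(306-2)/5,115+(250-2)/5),.184);h=unproj('top',(190+143/5,115+236/5),.15)
print('knob',k,h,np.degrees(np.arctan2(k[0]-h[0],-(k[1]-h[1]))))
E
```

```text
[ 0.64454407 -0.21889108  0.012     ] [ 0.34265157 -0.33816076  0.012     ] 0.3245987399621999 -158.44234409140913
[ 0.6797638  -0.31165785  0.012     ] [ 0.37776671 -0.43047724  0.012     ] 0.3245308750344011 -158.52306775790976
[ 0.62067452 -0.28247398  0.058     ] [ 0.51718672 -0.3244663   0.058     ] 21.47693224209024
knob [ 0.56357168 -0.06411457  0.184     ] [0.57228226 0.02819494 0.15      ] -5.390623616809664
```

View pics/o1.png

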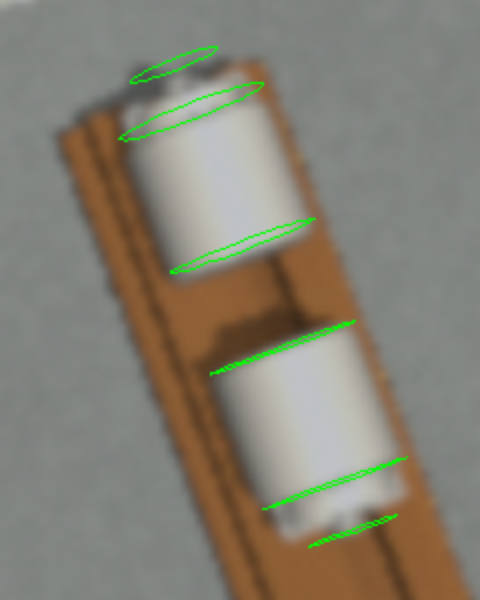

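```bash
python3 -c "
from h import *
to([.6177,-.2836,.20],-68.5)"
```

```text
t=7.35 pos [ 0.3679 -0.133   0.2872] jawyaw -74.5 w=0.0855 F=[ 0.3 -0.5  1.3] move [  9.45  20.93 -19.99] turn [-0.105 -0.006 -0.028] (alt adds 3.142) q1,q6=[-0.65  0.65]
```

```bash
python3 -m crank '[[[0,4.2,-4,0,0,0],[0,4.2,-4,0,0,0],[0,4.2,-4,0,0,0],[2,4.2,-4,0,0,0],[3,4.2,-4,0,0,0],[3.5,0,0,-0.1,0,-0.03]]]'; python3 -c "
from h import *
to([.6177,-.2836,.12],-68.5)"
```

```text
time_s: 8.1
position: [0.625, -0.2868, 0.2146]
ee_rot: [0.699, 0.129, -0.691, 0.134]
force: [-1.9, 0.3, -0.5]
gripper_width: 0.0855
 t=8.10 pos [ 0.625  -0.2868  0.2146] jawyaw -68.5 w=0.0855 F=[-1.9  0.3 -0.5] move [ 9.45 -0.65  0.66] turn [-0.    -0.01  -0.009] (alt adds 3.142) q1,q6=[-0.61  0.59]
```

```bash
python3 -m crank '[[[4.5,-0.5,0.5,0,-0.01,-0.01],[4.5,-0.1,0.1,0,0,0],[0,0,0,0,0,0]]]'; python3 -c "
from h import *
to([.6177,-.2836,.052],-68.5)
snap('top','t4',(270,390,85,255),3.5)
snap('side','t4s',(190,320,120,230),5)"
```

```text
time_s: 8.48
position: [0.618, -0.2824, 0.116]
ee_rot: [-0.692, -0.135, 0.697, -0.131]
force: [0.7, 0.6, 0.2]
gripper_width: 0.0853
 t=8.47 pos [ 0.618  -0.2824  0.116 ] jawyaw -68.4 w=0.0853 F=[0.7 0.6 0.2] move [6.4  0.15 0.03] turn [0.002 0.007 0.008] (alt adds 3.142) q1,q6=[-0.61  0.59]
```

View pics/t4s.png

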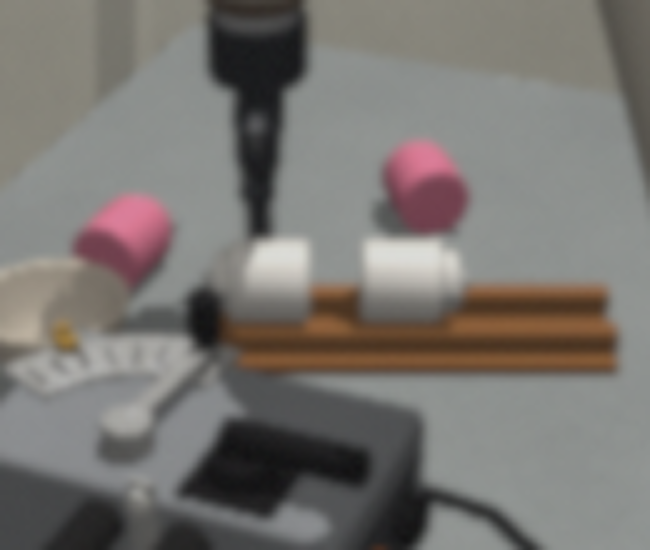

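View pics/t4.png

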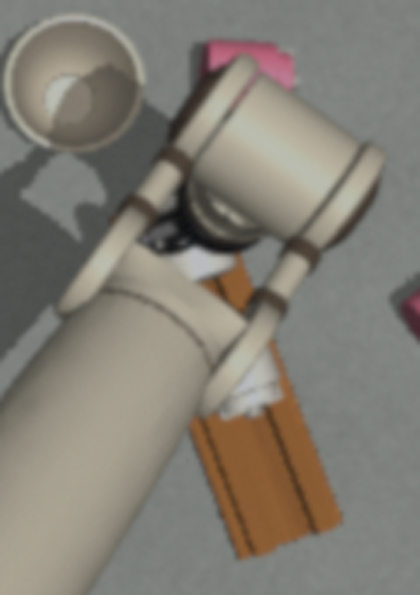

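```bash
python3 - <<'E'
from h import *
im=cv2.imread('pics/t4s.png')
th=np.radians(21.5)
jarover(im,190,120,5,[.6177,-.2836,.058],th,'side');jarover(im,190,120,5,[.5172,-.3245,.058],th+np.pi,'side')
for z in (.116,.105):
    q=(proj('side',[.618,-.2824,z])-[190,120])*5+2;cv2.circle(im,tuple(int(v) for v in q),3,(0,0,255),-1)
cv2.imwrite('pics/o2.png',im)
E
```

```text
(no output)
```

View pics/o2.png

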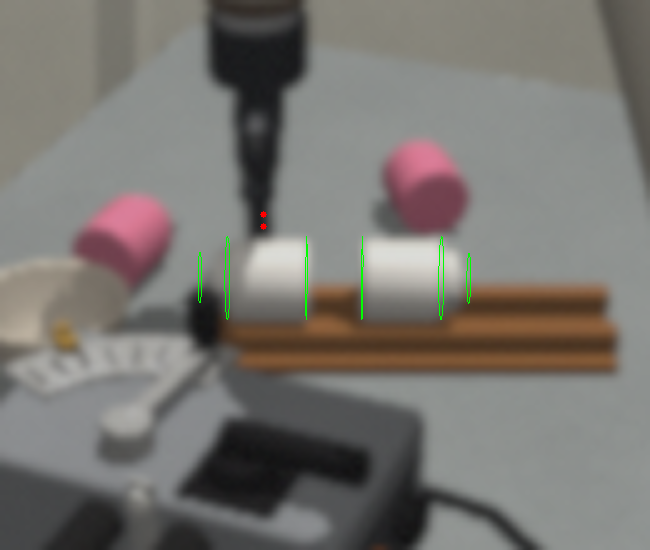

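```bash
python3 -m crank '[[[0,0.1,0.4,0,0,0],[3,0,0,0,0,0],[2.2,0,0,0,0,0],[0.8,0,0,0,0,0],[0.3,0,0,0,0,0]]]'; python3 -c "
from h import *
to([.614,-.285,.052],-68.5)"
```

```text
time_s: 9.2
position: [0.6242, -0.292, 0.0697]
ee_rot: [0.699, 0.127, -0.69, 0.138]
force: [-0.4, 0.4, -0.7]
gripper_width: 0.0853
 t=9.20 pos [ 0.6242 -0.292   0.0697] jawyaw -68.3 w=0.0853 F=[-0.4  0.4 -0.7] move [ 1.74 -1.06  0.7 ] turn [ 0.003 -0.01  -0.018] (alt adds 3.142) q1,q6=[-0.61  0.58]
```

```bash
python3 -m crank '[[[0,0,0,0,0,0],[0,0,0,0,0,0]]]'; python3 -c "
from h import *
to([.614,-.285,.052],-68.5)
snap('side','t5s',(190,320,120,230),5)"
```

```text
time_s: 9.45
position: [0.6249, -0.2925, 0.071]
ee_rot: [0.699, 0.127, -0.689, 0.139]
force: [0.2, 1.6, -0.1]
gripper_width: 0.0854
 t=9.45 pos [ 0.6249 -0.2925  0.071 ] jawyaw -68.3 w=0.0854 F=[ 0.2  1.6 -0.1] move [ 1.87 -1.14  0.76] turn [ 0.003 -0.011 -0.02 ] (alt adds 3.142) q1,q6=[-0.61  0.58]
```

View pics/t5s.png

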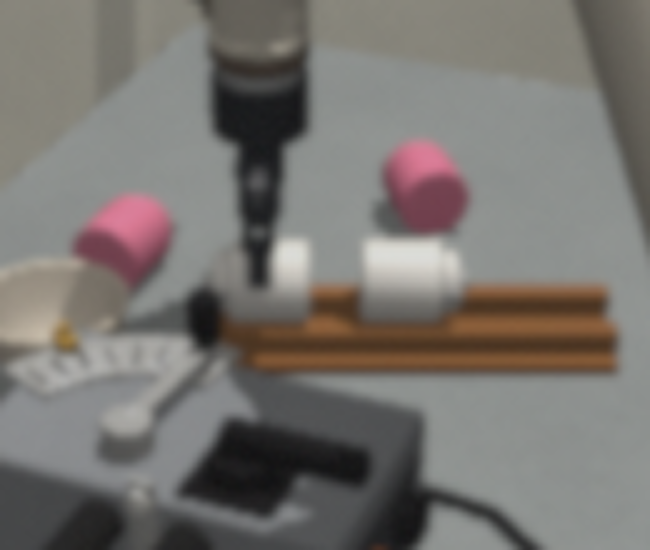

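```bash
python3 -m crank '[[[0,-1.1,0.8,0,-0.01,-0.02],[0,0,0,0,0,0]]]'; python3 -c "
from h import *
to([.614,-.285,.052],-68.5)"
```

```text
time_s: 9.75
position: [0.6128, -0.2848, 0.0713]
ee_rot: [0.695, 0.133, -0.694, 0.132]
force: [-0.1, -0.1, 0.1]
gripper_width: 0.0854
 t=9.75 pos [ 0.6128 -0.2848  0.0713] jawyaw -68.3 w=0.0854 F=[-0.1 -0.1  0.1] move [ 1.93  0.06 -0.11] turn [ 0.003 -0.     0.001] (alt adds 3.142) q1,q6=[-0.61  0.58]
```

```bash
python3 -m crank '[[[1,0,-0.1,0,0,0],[1,0,0,0,0,0],[0,0,0,0,0,0]]]'; python3 -c "
from h import *
to([.614,-.285,.052],-68.5)"
```

```text
time_s: 10.12
position: [0.6134, -0.2841, 0.0494]
ee_rot: [-0.694, -0.134, 0.695, -0.132]
force: [-0.0, 0.4, -0.2]
gripper_width: 0.0853
 t=10.12 pos [ 0.6134 -0.2841  0.0494] jawyaw -68.3 w=0.0853 F=[-0.   0.4 -0.2] move [-0.26  0.1  -0.02] turn [0.003 0.    0.002] (alt adds 3.142) q1,q6=[-0.61  0.58]
```

```bash
python3 -m crank '[[[-0.3,0,0,0,0,0],[0,0,0,0,0,0],[0,0,0,0,0,0],[0,0,0,0,0,0],[0,0,0,0,0,0]]]' -1 70; python3 -c "
from h import *
to([.614,-.285,.30],-68.5)"
```

```text
time_s: 10.75
position: [0.6138, -0.2846, 0.0533]
ee_rot: [0.694, 0.133, -0.694, 0.133]
force: [-0.7, 0.8, -0.1]
gripper_width: 0.0634
 t=10.75 pos [ 0.6138 -0.2846  0.0533] jawyaw -68.3 w=0.0634 F=[-0.7  0.8 -0.1] move [-2.467e+01  2.000e-02 -1.000e-02] turn [ 0.003 -0.     0.001] (alt adds 3.142) q1,q6=[-0.61  0.58]
```

```bash
python3 -m crank '[[[0,0,0,0,0,0],[0,0,0,0,0,0],[0.6,0,0,0,0,0],[0,0,0,0,0,0]]]' 1; python3 -m crank '[[[0,0,0,0,0,0],[0,0,0,0,0,0],[0,0,0,0,0,0],[0,0,0,0,0,0]]]' -1 70; python3 -c "
from h import *
to([.614,-.285,.30],-68.5)"
```

```text
time_s: 11.25
position: [0.6138, -0.2844, 0.0467]
ee_rot: [0.695, 0.133, -0.694, 0.132]
force: [0.2, 0.2, 0.2]
gripper_width: 0.0859
time_s: 11.75
position: [0.614, -0.2845, 0.0472]
ee_rot: [0.695, 0.133, -0.694, 0.133]
force: [-0.1, -0.2, 1.7]
gripper_width: 0.0645
 t=11.75 pos [ 0.614  -0.2845  0.0472] jawyaw -68.3 w=0.0645 F=[-0.1 -0.2  1.7] move [-25.28   0.03   0.  ] turn [ 0.003 -0.001  0.001] (alt adds 3.142) q1,q6=[-0.61  0.58]
```

```bash
python3 -m crank '[[[0,0,0,0,0,0],[0,0,0,0,0,0],[-0.3,0,0,0,0,0],[0,0,0,0,0,0]]]' 1; python3 -m crank '[[[0,0,0,0,0,0],[0,0,0,0,0,0],[0,0,0,0,0,0],[0,0,0,0,0,0]]]' -1 80; python3 -m crank '[[[-1,0,0,0,0,0],[-2,0,0,0,0,0],[-2,0,0,0,0,0],[-3,0,0,0,0,0],[-3,0,0,0,0,0],[-3,0,0,0,0,0],[-3,0,0,0,0,0],[0,0,0,0,0,0]]]';python3 -c "
from h import *
to([.614,-.285,.24],-68.5)"
```

```text
time_s: 12.25
position: [0.614, -0.2845, 0.0502]
ee_rot: [0.695, 0.133, -0.694, 0.133]
force: [0.8, 0.4, -0.0]
gripper_width: 0.0855
time_s: 12.75
position: [0.6144, -0.2845, 0.0512]
ee_rot: [0.695, 0.133, -0.694, 0.133]
force: [-1.3, -0.3, 0.9]
gripper_width: 0.064
time_s: 13.75
position: [0.6131, -0.2841, 0.2313]
ee_rot: [0.695, 0.133, -0.694, 0.133]
force: [0.5, -0.4, -4.8]
gripper_width: 0.0639
 t=13.75 pos [ 0.6131 -0.2841  0.2313] jawyaw -68.3 w=0.0639 F=[ 0.5 -0.4 -4.8] move [-0.87  0.11 -0.05] turn [ 0.003 -0.001  0.001] (alt adds 3.142) q1,q6=[-0.61  0.58]
```

```bash
python3 -m crank '[[[-3,0,0,0,0,0],[0,-4,-1.2,0,0,0],[0,-5.5,-1.5,0,0,0],[0,-5.5,-1.5,0,0,0],[0,-5.5,-1.5,0,0,0],[0,-5.5,-1.5,0,0,0],[0,-5.5,-1.5,0,0,0],[0,-5.5,-1.5,0,0,0]]]' -1 100;python3 -c "
from h import *
to([.5435,.358,.26],-0.6)"
```

```text
time_s: 14.75
position: [0.5654, 0.1058, 0.253]
ee_rot: [-0.691, -0.133, 0.699, -0.127]
force: [1.0, 0.1, -5.3]
gripper_width: 0.0634
 t=14.75 pos [0.5654 0.1058 0.253 ] jawyaw -68.8 w=0.0634 F=[ 1.   0.1 -5.3] move [ -0.52 -24.31  -7.06] turn [-1.191  0.003  0.015] (alt adds 3.142) q1,q6=[-0.03  1.17]
```

```bash
python3 -m crank '[[[-0.5,-5.5,-1.6,0,0,0],[0,-5.5,-1.6,0,0,0],[0,-5.5,-1.6,0,0,0],[0,-4,-1.2,0,0,0],[0,-3,-0.9,0,0,0],[0,0,0,-0.17,0,0],[0,0,0,-0.17,0,0],[0,0,0,-0.17,0,0]]]';python3 -m crank '[[[0,0,0,-0.17,0,0],[0,0,0,-0.17,0,0],[0,0,0,-0.17,0,0],[0,0,0,-0.17,0,0],[0,0,0,0,0,0]]]';python3 -c "
from h import *
to([.5435,.358,.2],-0.6)
snap('top','t6');snap('side','t6s')"
```

```text
time_s: 15.75
position: [0.5346, 0.3614, 0.2468]
ee_rot: [-0.626, -0.313, 0.646, -0.303]
force: [0.6, -0.3, -5.0]
gripper_width: 0.0636
time_s: 16.38
position: [0.5305, 0.3596, 0.2382]
ee_rot: [0.48, 0.518, -0.503, 0.498]
force: [0.6, 0.9, -5.2]
gripper_width: 0.0634
 t=16.38 pos [0.5305 0.3596 0.2382] jawyaw 1.9 w=0.0634 F=[ 0.6  0.9 -5.2] move [3.76 1.45 0.19] turn [0.044 0.004 0.043] (alt adds 3.142) q1,q6=[0.4  0.37]
```

View pics/t6.png

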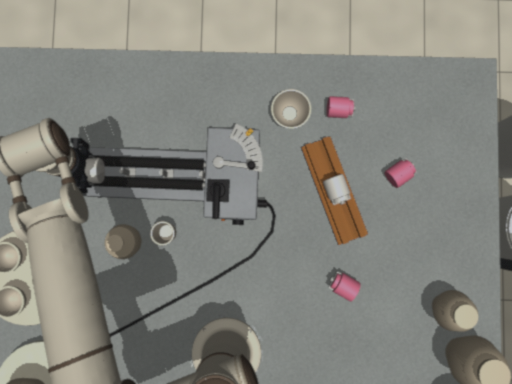

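View pics/t6s.png

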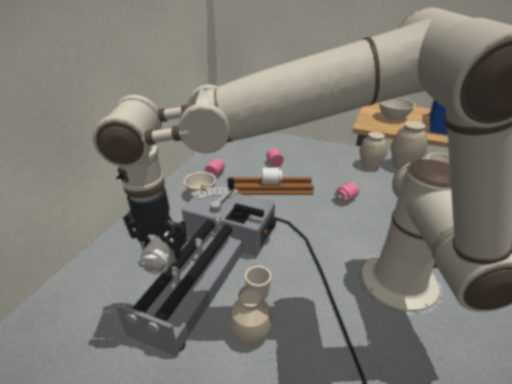

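```bash
python3 -m crank '[[[0,1.4,0.2,0.04,0,0.04],[1.5,0,0,0,0,0],[1.5,0,0,0,0,0],[1.5,0,0,0,0,0],[1.5,0,0,0,0,0],[1,0,0,0,0,0],[0,0,0,0,0,0]]]';python3 -c "
from h import *
to([.5435,.358,.132],-0.6)
snap('side','t7s',(100,300,200,360),4)"
```

```text
time_s: 17.35
position: [0.5418, 0.3572, 0.1594]
ee_rot: [-0.499, -0.497, 0.507, -0.496]
force: [0.8, 0.0, -5.7]
gripper_width: 0.063
 t=17.35 pos [0.5418 0.3572 0.1594] jawyaw -0.8 w=0.0630 F=[ 0.8  0.  -5.7] move [ 2.74  0.2  -0.1 ] turn [-0.003  0.007  0.01 ] (alt adds 3.142) q1,q6=[0.4  0.41]
```

View pics/t7s.png

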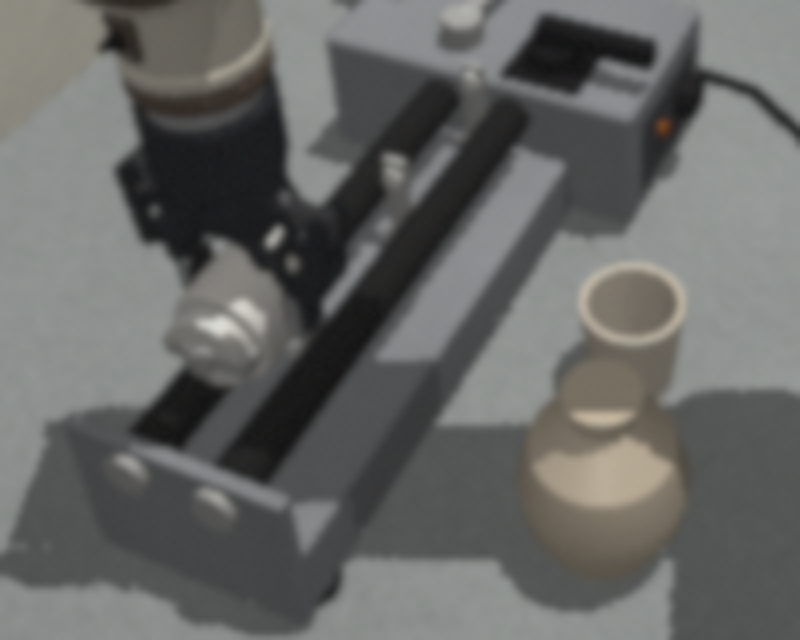

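```bash
python3 -m crank '[[[1,0.2,0,0,0,0.01],[0.8,0,0,0,0,0],[0.5,0,0,0,0,0],[0,0,0,0,0,0]]]';python3 -c "
from h import *
to([.5435,.358,.132],-0.6)"
```

```text
time_s: 17.9
position: [0.5452, 0.3577, 0.1372]
ee_rot: [-0.503, -0.494, 0.503, -0.499]
force: [-0.2, 0.4, -6.4]
gripper_width: 0.0633
 t=17.90 pos [0.5452 0.3577 0.1372] jawyaw -0.8 w=0.0633 F=[-0.2  0.4 -6.4] move [ 0.52 -0.17 -0.03] turn [-0.003  0.005 -0.005] (alt adds 3.142) q1,q6=[0.4  0.41]
```

```bash
python3 -m crank '[[[0.3,-0.1,0,0,0,0],[0.2,0,0,0,0,0],[0,0,0,0,0,0]]]';python3 -c "
from h import *
to([.5435,.358,.132],-0.6)"; python3 -m crank '[[[0.2,0,0,0,0,0],[0,0,0,0,0,0]]]'
```

```text
time_s: 18.27
position: [0.5448, 0.3579, 0.1328]
ee_rot: [0.504, 0.494, -0.503, 0.499]
force: [-0.2, 0.5, -5.2]
gripper_width: 0.0636
 t=18.27 pos [0.5448 0.3579 0.1328] jawyaw -0.8 w=0.0636 F=[-0.2  0.5 -5.2] move [ 0.08 -0.13 -0.01] turn [-0.003  0.004 -0.006] (alt adds 3.142) q1,q6=[0.4  0.42]
time_s: 18.52
position: [0.5454, 0.3581, 0.1323]
ee_rot: [0.504, 0.494, -0.502, 0.499]
force: [-0.1, 0.6, -4.9]
gripper_width: 0.0633
```

```bash
python3 -m crank '[[[0.3,0,0,0,0,0],[0,0,0,0,0,0]]]'; python3 -m crank '[[[0,0,0.5,0,0,0],[0,0,0.5,0,0,0],[0,0,0,0,0,0]]]';python3 -c "
from h import *
to([.5435,.346,.132],-0.6)"
```

```text
time_s: 18.77
position: [0.5455, 0.3582, 0.1325]
ee_rot: [0.504, 0.494, -0.502, 0.5]
force: [0.2, -0.3, -5.6]
gripper_width: 0.0634
time_s: 19.15
position: [0.5452, 0.3481, 0.1322]
ee_rot: [0.505, 0.494, -0.502, 0.499]
force: [-1.4, -1.2, -1.6]
gripper_width: 0.0632
 t=19.15 pos [0.5452 0.3481 0.1322] jawyaw -0.8 w=0.0632 F=[-1.4 -1.2 -1.6] move [ 0.02 -0.17  0.21] turn [-0.003  0.003 -0.008] (alt adds 3.142) q1,q6=[0.38 0.4 ]
```

```bash
python3 -m crank '[[[0.4,-0.15,0,0,0,0],[0.3,0,0,0,0,0]]]'; python3 -m crank '[[[0,0,0.4,0,0,0],[0,0,0.4,0,0,0],[0,0,0,0,0,0]]]';python3 -c "
from h import *
to([.5435,.346,.132],-0.6)"
```

```text
time_s: 19.4
position: [0.5453, 0.3481, 0.132]
ee_rot: [0.506, 0.493, -0.501, 0.5]
force: [-12.1, -3.0, 12.6]
gripper_width: 0.0634
time_s: 19.77
position: [0.5452, 0.347, 0.1325]
ee_rot: [0.51, 0.496, -0.496, 0.497]
force: [-0.5, -1.6, -4.4]
gripper_width: 0.0635
 t=19.77 pos [0.5452 0.347  0.1325] jawyaw -0.8 w=0.0635 F=[-0.5 -1.6 -4.4] move [ 0.04 -0.17  0.1 ] turn [-0.003 -0.013 -0.015] (alt adds 3.142) q1,q6=[0.38 0.39]
```

```bash
python3 -m crank '[[[0,-0.2,0.5,0,0,0],[0,0,0.5,0,0,0]]]';python3 -m crank '[[[0,0,0.5,0,0,0],[0,0,0.5,0,0,0]]]';python3 -c "
from h import *
to([.5435,.346,.132],-0.6)
snap('top','t8',(70,190,130,210),6)"
```

```text
time_s: 20.02
position: [0.5449, 0.3462, 0.1335]
ee_rot: [0.518, 0.499, -0.489, 0.494]
force: [-0.5, 21.1, -7.2]
gripper_width: 0.0633
time_s: 20.27
position: [0.5449, 0.3462, 0.1341]
ee_rot: [0.524, 0.503, -0.482, 0.49]
force: [0.0, 19.0, -6.8]
gripper_width: 0.0631
 t=20.27 pos [0.5449 0.3462 0.1341] jawyaw -0.8 w=0.0631 F=[ 0.  19.  -6.8] move [ 0.21 -0.14  0.03] turn [-0.003 -0.055 -0.03 ] (alt adds 3.142) q1,q6=[0.36 0.36]
```

View pics/t8.png

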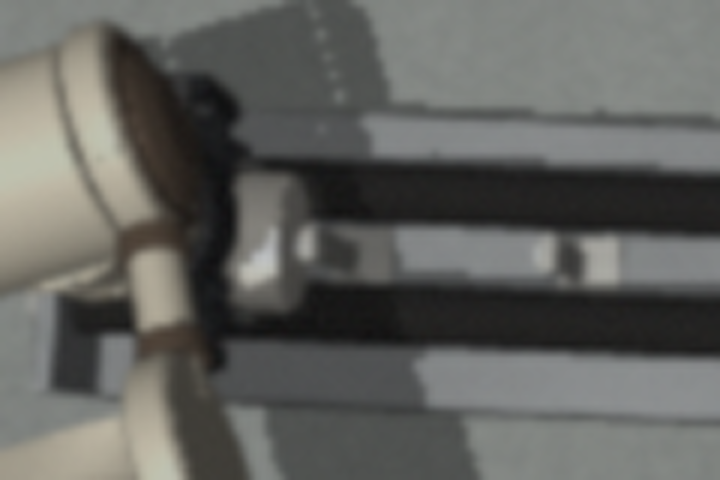

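```bash
python3 -m crank '[[[0.2,-0.1,-0.1,0,-0.055,-0.03],[0.2,0,0.0,0,0,0]]]';python3 -c "
from h import *
to([.5435,.3462,.132],-0.6)";python3 -m crank '[[[0.2,0,0.2,0,0,0],[0,0,0,0,0,0]]]';python3 -c "
from h import *
to([.5435,.3462,.132],-0.6)"
```

```text
time_s: 20.58
position: [0.5451, 0.3481, 0.132]
ee_rot: [0.504, 0.496, -0.502, 0.497]
force: [-5.3, 0.9, 10.5]
gripper_width: 0.0631
 t=20.57 pos [0.5451 0.3481 0.132 ] jawyaw -0.8 w=0.0631 F=[-5.3  0.9 10.5] move [ 0.   -0.16  0.19] turn [-0.003 -0.001 -0.003] (alt adds 3.142) q1,q6=[0.38 0.39]
time_s: 20.82
position: [0.545, 0.3479, 0.1322]
ee_rot: [0.506, 0.497, -0.501, 0.496]
force: [0.7, 0.8, -4.6]
gripper_width: 0.0635
 t=20.82 pos [0.545  0.3479 0.1322] jawyaw -0.8 w=0.0635 F=[ 0.7  0.8 -4.6] move [ 0.02 -0.14  0.17] turn [-0.003 -0.007 -0.004] (alt adds 3.142) q1,q6=[0.38 0.39]
```

```bash
python3 -m crank '[[[0,-0.15,0.25,0,0,0],[0,0,0.25,0,0,0],[0,0,0,0,0,0]]]';python3 -m crank '[[[0,0,0,0,0,0],[0,0,0,0,0,0],[0,0,0,0,0,0]]]' 1 ;python3 -m crank '[[[-1,0,0,0,0,0],[-2,0,0,0,0,0],[-2,0,0,0,0,0],[-2,0,0,0,0,0],[0,0,-4,0,0,0],[0,0,-4,0,0,0],[0,0,0,0,0,0]]]' -;python3 -c "
from h import *
to([.544,.434,.2],-0.6)
snap('side','t9s',(100,300,200,360),4)
snap('top','t9',(70,190,130,210),6)"
```

```text
time_s: 21.2
position: [0.5448, 0.3468, 0.1325]
ee_rot: [0.511, 0.499, -0.496, 0.494]
force: [0.1, 0.9, -3.5]
gripper_width: 0.0629
time_s: 21.58
position: [0.5458, 0.345, 0.1332]
ee_rot: [0.511, 0.498, -0.496, 0.495]
force: [-0.3, 0.1, -1.1]
gripper_width: 0.0854
time_s: 22.45
position: [0.5494, 0.4259, 0.2193]
ee_rot: [0.516, 0.495, -0.492, 0.496]
force: [0.2, -0.9, 0.8]
gripper_width: 0.0855
 t=22.45 pos [0.5494 0.4259 0.2193] jawyaw -1.0 w=0.0855 F=[ 0.2 -0.9  0.8] move [ 1.93 -0.6  -0.76] turn [-0.006 -0.022 -0.024] (alt adds 3.142) q1,q6=[0.48 0.5 ]
```

View pics/t9.png

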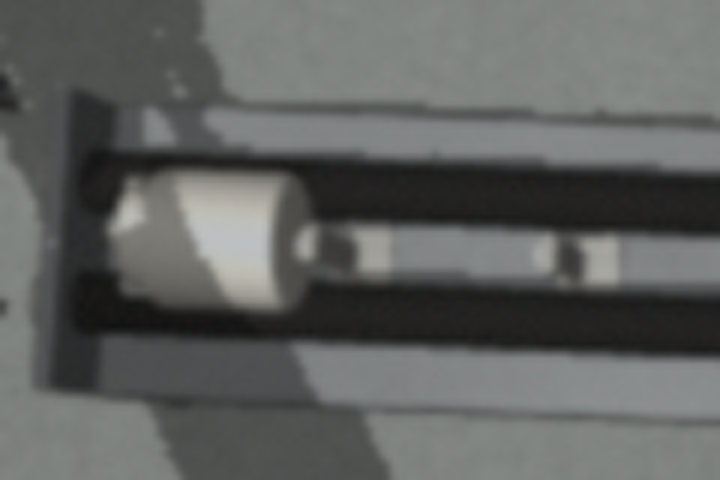

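View pics/t9s.png

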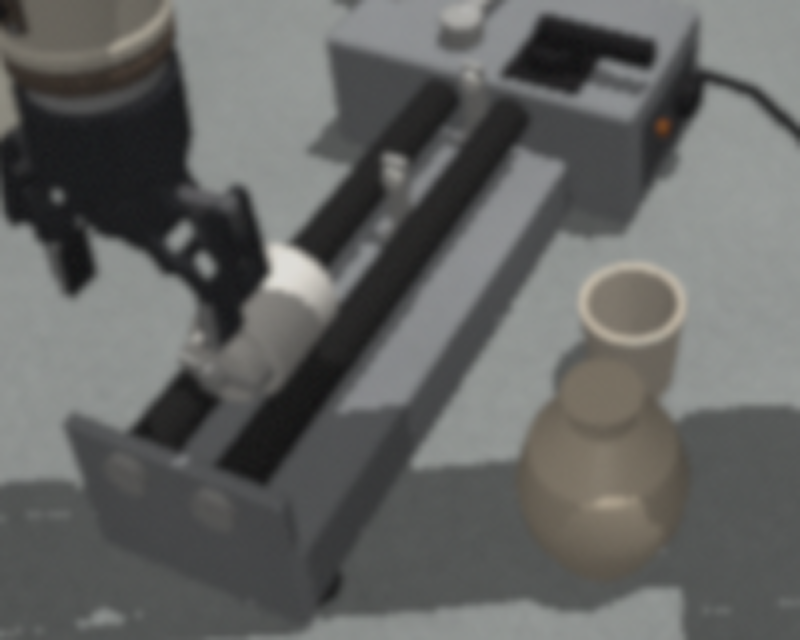

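```bash
python3 -m crank '[[[0,-0.5,-1.2,0,-0.02,-0.02],[1.5,0,0,0,0,0],[1.5,0,0,0,0,0],[1.5,0,0,0,0,0],[1.5,0,0,0,0,0],[1.3,0,0,0,0,0],[0,0,0,0,0,0]]]' -1;python3 -c "
from h import *
to([.544,.426,.142],-0.6)"
```

```text
time_s: 23.42
position: [0.5453, 0.4296, 0.1393]
ee_rot: [-0.505, -0.493, 0.507, -0.495]
force: [-0.4, 0.2, -0.2]
gripper_width: -0.0001
 t=23.43 pos [0.5453 0.4296 0.1393] jawyaw -1.4 w=-0.0001 F=[-0.4  0.2 -0.2] move [-0.27 -0.12  0.36] turn [-0.013  0.003  0.001] (alt adds 3.142) q1,q6=[0.49 0.52]
```

```bash
python3 -m crank '[[[-0.2,-0.1,0.8,0,0,0],[0,0,0.5,0,0,0],[0,0,0.4,0,0,0],[0,0,0.4,0,0,0]]]';python3 -m crank '[[[0,0,0.3,0,0,0],[0,0,0.3,0,0,0]]]';
```

```text
time_s: 23.92
position: [0.545, 0.4111, 0.1447]
ee_rot: [0.509, 0.494, -0.503, 0.494]
force: [0.2, 16.6, -0.3]
gripper_width: 0.0002
time_s: 24.18
position: [0.545, 0.4108, 0.147]
ee_rot: [0.513, 0.497, -0.498, 0.491]
force: [0.1, 9.6, -1.5]
gripper_width: 0.0001
```

```bash
python3 -m crank '[[[0,0,-1,0,0,0],[-1,0,-1,0,-0.02,0],[-3,0,0,0,0,0],[-4,0,0,0,0,0],[-4,0,0,-0.17,0,0],[0,0,0,-0.17,0,0],[0,0,0,-0.17,0,0],[0,0,0,-0.17,0,0]]]' 1;python3 -m crank '[[[0,0,0,-0.18,0,0],[0,0,0,-0.18,0,0],[0,0,0,-0.18,0,0],[0,0,0,-0.18,0,0],[0,0,0,-0.18,0,0],[0,0,0,-0.18,0,0],[0,0,0,-0.18,0,0],[0,0,0,0,0,0]]]';python3 -c "
from h import *
to([.5172,-.3245,.26],111.5)
snap('top','t10')
"
```

```text
time_s: 25.18
position: [0.5448, 0.4324, 0.2734]
ee_rot: [0.306, 0.634, -0.304, 0.642]
force: [-0.4, -0.5, -0.1]
gripper_width: 0.0853
time_s: 26.18
position: [0.5454, 0.4329, 0.2746]
ee_rot: [-0.147, 0.688, 0.14, 0.696]
force: [-0.2, -0.5, 0.1]
gripper_width: 0.0854
 t=26.18 pos [0.5454 0.4329 0.2746] jawyaw 113.4 w=0.0854 F=[-0.2 -0.5  0.1] move [  1.92 -68.37 -32.7 ] turn [0.033 0.01  0.011] (alt adds 3.142) q1,q6=[ 0.5  -1.48]
```

View pics/t10.png

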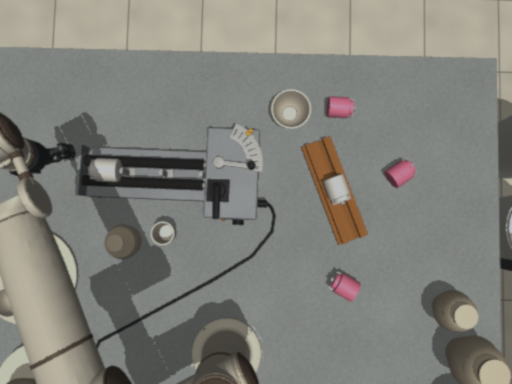

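```bash
python3 -m crank '[[[0,-5.3,-2.5,0,0,0],[0,-5.5,-2.6,0,0,0],[0,-5.5,-2.6,0,0,0],[0,-5.5,-2.6,0,0,0],[0,-5.5,-2.6,0,0,0],[0,-5.5,-2.6,0,0,0],[0,-5.5,-2.6,0,0,0],[0,-5.5,-2.6,0,0,0]]]';python3 -c "
from h import *
to([.5172,-.3245,.22],111.5)
"
```

```text
time_s: 27.22
position: [0.5234, -0.0605, 0.2785]
ee_rot: [-0.14, 0.688, 0.132, 0.699]
force: [0.6, -0.0, 0.3]
gripper_width: 0.0855
 t=27.23 pos [ 0.5234 -0.0605  0.2785] jawyaw 112.2 w=0.0855 F=[ 0.6 -0.   0.3] move [  6.06 -24.12 -10.61] turn [0.012 0.013 0.015] (alt adds 3.142) q1,q6=[-0.34 -2.3 ]
```

```bash
python3 -m crank '[[[0,-5.5,-2.4,0,0,0],[0,-5.5,-2.4,0,0,0],[0,-5.5,-2.4,0,0,0],[0,-4,-1.8,0,0,0],[0,-3,-1.2,0,0,0],[2,0,0,0,0,0],[0,0,0,0,0,0]]]';python3 -c "
from h import *
to([.5172,-.3245,.12],111.5)
snap('side','t11s',(190,320,120,230),5)
"
```

```text
time_s: 28.1
position: [0.5138, -0.3293, 0.261]
ee_rot: [-0.131, 0.69, 0.121, 0.702]
force: [0.1, 0.3, -0.3]
gripper_width: 0.0855
 t=28.10 pos [ 0.5138 -0.3293  0.261 ] jawyaw 110.5 w=0.0855 F=[ 0.1  0.3 -0.3] move [14.09  0.57  0.29] turn [-0.017  0.014  0.017] (alt adds 3.142) q1,q6=[-0.77 -2.7 ]
```

View pics/t11s.png

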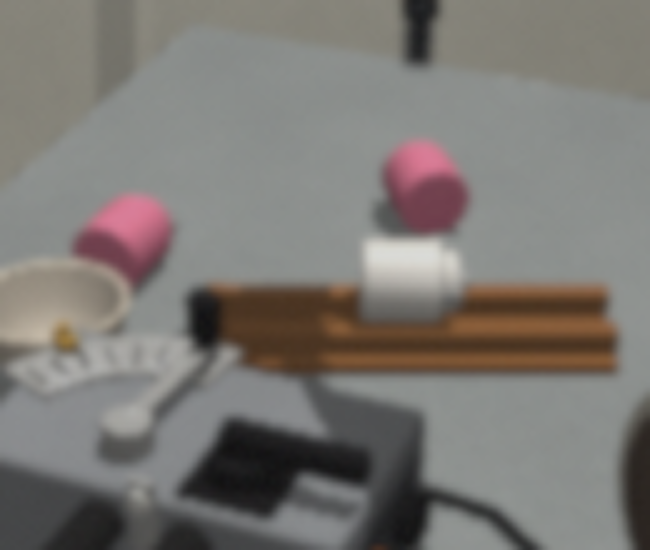

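```bash
python3 -m crank '[[[2,0.5,0.3,-0.017,0.014,0.017],[2,0,0,0,0,0],[2,0,0,0,0,0],[2,0,0,0,0,0],[2,0,0,0,0,0],[2,0,0,0,0,0],[1.5,0,0,0,0,0],[0,0,0,0,0,0]]]';python3 -c "
from h import *
to([.5172,-.3245,.12],111.5)"
```

```text
time_s: 29.15
position: [0.5175, -0.3125, 0.1177]
ee_rot: [-0.134, 0.695, 0.139, 0.692]
force: [0.5, -0.6, 0.3]
gripper_width: 0.0855
 t=29.15 pos [ 0.5175 -0.3125  0.1177] jawyaw 112.2 w=0.0855 F=[ 0.5 -0.6  0.3] move [-0.23 -1.1  -0.48] turn [ 0.013 -0.003 -0.007] (alt adds 3.142) q1,q6=[-0.74 -2.7 ]
```

```bash
python3 -m crank '[[[0,-1.1,-0.5,0.013,0,0],[1,0,0,0,0,0],[0,0,0,0,0,0]]]';python3 -c "
from h import *
to([.5172,-.3245,.05],111.5)
snap('side','t12s',(190,320,120,230),5)"
```

```text
time_s: 29.52
position: [0.518, -0.3262, 0.1089]
ee_rot: [-0.13, 0.696, 0.133, 0.694]
force: [0.0, -0.1, -0.4]
gripper_width: 0.0853
 t=29.52 pos [ 0.518  -0.3262  0.1089] jawyaw 111.5 w=0.0853 F=[ 0.  -0.1 -0.4] move [5.89 0.17 0.  ] turn [-0.001 -0.002 -0.004] (alt adds 3.142) q1,q6=[-0.76 -2.7 ]
```

View pics/t12s.png

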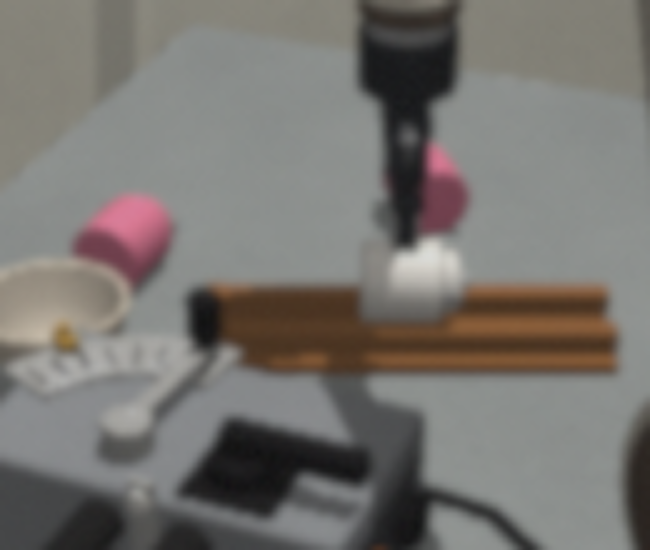

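Well aligned over jar B. Descend in small steps.

```bash
python3 -m crank '[[[1,0.1,0,0,0,0],[1,0,0,0,0,0],[1,0,0,0,0,0],[0,0,0,0,0,0]]]';python3 -c "
from h import *
to([.5172,-.3245,.05],111.5)"
```

```text
time_s: 30.08
position: [0.5178, -0.3253, 0.0775]
ee_rot: [-0.131, 0.695, 0.132, 0.694]
force: [-0.7, 0.8, -0.3]
gripper_width: 0.0856
 t=30.07 pos [ 0.5178 -0.3253  0.0775] jawyaw 111.5 w=0.0856 F=[-0.7  0.8 -0.3] move [ 2.75  0.09 -0.02] turn [-0.001 -0.001 -0.002] (alt adds 3.142) q1,q6=[-0.76 -2.7 ]
```

```bash
python3 -m crank '[[[1,0.1,0,0,0,0],[1,0,0,0,0,0],[0.7,0,0,0,0,0],[0,0,0,0,0,0]]]';python3 -c "
from h import *
to([.5172,-.3245,.05],111.5)";python3 -m crank '[[[0,0,0,0,0,0],[0,0,0,0,0,0],[0,0,0,0,0,0],[0,0,0,0,0,0]]]' -1 100
```

```text
time_s: 30.58
position: [0.5173, -0.3243, 0.0485]
ee_rot: [-0.131, 0.695, 0.133, 0.694]
force: [0.6, 0.4, 1.3]
gripper_width: 0.0858
 t=30.57 pos [ 0.5173 -0.3243  0.0485] jawyaw 111.5 w=0.0858 F=[0.6 0.4 1.3] move [-0.15 -0.02 -0.02] turn [-0.001 -0.001 -0.003] (alt adds 3.142) q1,q6=[-0.76 -2.7 ]
time_s: 31.08
position: [0.5176, -0.3234, 0.05]
ee_rot: [-0.13, 0.695, 0.133, 0.694]
force: [-0.6, -0.3, -0.7]
gripper_width: 0.0633
```

```bash
python3 -m crank '[[[-1,0,0,0,0,0],[-2,0,0,0,0,0],[-3,0,0,0,0,0],[-3,0,0,0,0,0],[-4,0,0,0,0,0],[-4,0,0,0,0,0],[-4,0,0,0,0,0],[0,0,0,0,0,0]]]';python3 -c "
from h import *
to([.543,.2425,.265],111.5)"
```

```text
time_s: 32.08
position: [0.5174, -0.3241, 0.2728]
ee_rot: [-0.131, 0.695, 0.132, 0.695]
force: [0.6, -1.0, -5.1]
gripper_width: 0.0635
 t=32.08 pos [ 0.5174 -0.3241  0.2728] jawyaw 111.4 w=0.0635 F=[ 0.6 -1.  -5.1] move [ 0.83 51.8  23.1 ] turn [-0.001  0.    -0.001] (alt adds 3.142) q1,q6=[-0.76 -2.7 ]
```

```bash
python3 -m crank '[[[0,4,1.8,0,0,0],[0,5.5,2.45,0,0,0],[0,5.5,2.45,0,0,0],[0,5.5,2.45,0,0,0],[0,5.5,2.45,0,0,0],[0,5.5,2.45,0,0,0],[0,5.5,2.45,0,0,0],[0,5.5,2.45,0,0,0]]]';python3 -c "
from h import *
to([.543,.2425,.265],-0.6)"
```

```text
time_s: 33.08
position: [0.5325, 0.1521, 0.2587]
ee_rot: [-0.125, 0.701, 0.132, 0.689]
force: [1.7, 0.1, -5.4]
gripper_width: 0.0635
 t=33.08 pos [0.5325 0.1521 0.2587] jawyaw 110.9 w=0.0635 F=[ 1.7  0.1 -5.4] move [-0.6   8.08  4.2 ] turn [-1.196 -0.006 -0.02 ] (alt adds 3.142) q1,q6=[ 0.06 -1.88]
```

```bash
python3 -m crank '[[[-0.5,4,2.1,0,0,0],[0,4,2.1,0,0,0],[0,0,0,0.175,0,0],[0,0,0,0.175,0,0],[0,0,0,0.175,0,0],[0,0,0,0.175,0,0],[0,0,0,0.175,0,0],[0,0,0,0.175,0,0]]]';python3 -m crank '[[[0,0,0,0.175,0,0],[0,0,0,0.175,0,0],[0,0,0,0.175,0,0],[0,0,0,0.175,0,0],[0,0,0,0.175,0,0],[0,0,0,0,0,0]]]';python3 -c "
from h import *
to([.543,.2425,.2],-0.6)
snap('top','t13')"
```

```text
time_s: 34.08
position: [0.5327, 0.2482, 0.2441]
ee_rot: [0.24, 0.678, -0.252, 0.647]
force: [-0.1, 0.8, -4.8]
gripper_width: 0.0638
time_s: 34.83
position: [0.5255, 0.2461, 0.2298]
ee_rot: [-0.492, -0.504, 0.529, -0.473]
force: [0.7, -0.3, -4.4]
gripper_width: 0.0636
 t=34.83 pos [0.5255 0.2461 0.2298] jawyaw -2.6 w=0.0636 F=[ 0.7 -0.3 -4.4] move [2.86 1.96 0.26] turn [-0.034  0.007  0.067] (alt adds 3.142) q1,q6=[0.22 0.27]
```

View pics/t13.png

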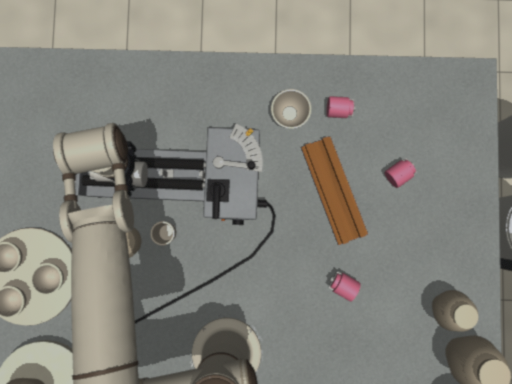

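```bash
python3 -m crank '[[[0,1.0,0.1,-0.034,0.007,0.067],[0.8,0.9,0.1,0,0,0],[1.5,0,0,0,0,0],[1.5,0,0,0,0,0],[1.5,0,0,0,0,0],[1,0,0,0,0,0],[0,0,0,0,0,0]]]';python3 -c "
from h import *
to([.543,.2425,.131],-0.6)
snap('side','t14s',(100,300,200,360),4)"
```

```text
time_s: 35.75
position: [0.542, 0.2429, 0.1568]
ee_rot: [-0.498, -0.502, 0.503, -0.498]
force: [0.2, -0.1, -4.6]
gripper_width: 0.0633
 t=35.75 pos [0.542  0.2429 0.1568] jawyaw -0.1 w=0.0633 F=[ 0.2 -0.1 -4.6] move [2.58 0.12 0.03] turn [0.009 0.002 0.01 ] (alt adds 3.142) q1,q6=[0.22 0.22]
```

View pics/t14s.png

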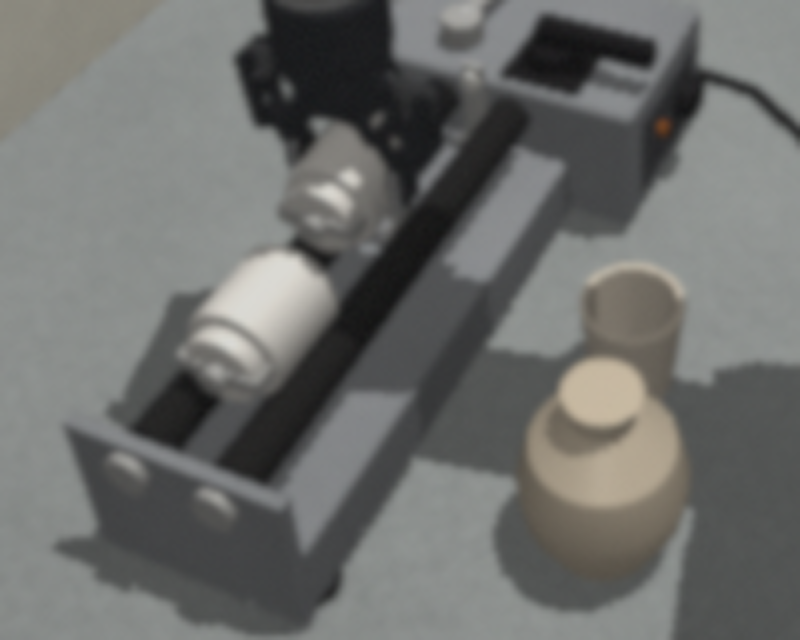

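Good. Lower in the trough.

```bash
python3 -m crank '[[[0.9,0.1,0,0.01,0,0.01],[0.8,0,0,0,0,0],[0.6,0,0,0,0,0],[0,0,0,0,0,0]]]';python3 -c "
from h import *
to([.543,.2425,.131],-0.6)"; python3 -m crank '[[[0.4,0,0,0,0,0],[0,0,0,0,0,0]]]';python3 -c "
from h import *
to([.543,.2425,.131],-0.6)"
```

```text
time_s: 36.3
position: [0.5443, 0.2432, 0.1344]
ee_rot: [0.504, 0.496, -0.502, 0.498]
force: [-0.3, 0.1, -4.7]
gripper_width: 0.063
 t=36.30 pos [0.5443 0.2432 0.1344] jawyaw -0.7 w=0.0630 F=[-0.3  0.1 -4.7] move [ 0.34 -0.13  0.07] turn [-0.001  0.001 -0.005] (alt adds 3.142) q1,q6=[0.22 0.23]
time_s: 36.55
position: [0.545, 0.2434, 0.1317]
ee_rot: [0.504, 0.495, -0.501, 0.499]
force: [-1.8, -1.0, -4.3]
gripper_width: 0.0635
 t=36.55 pos [0.545  0.2434 0.1317] jawyaw -0.7 w=0.0635 F=[-1.8 -1.  -4.3] move [ 0.07 -0.2   0.1 ] turn [-0.001  0.    -0.007] (alt adds 3.142) q1,q6=[0.22 0.23]
```

```bash
python3 -m crank '[[[0.2,-0.3,0.4,0,0,0],[0,0,0.5,0,0,0],[0,0,0,0,0,0]]]';python3 -m crank '[[[0,0,0.4,0,0,0],[0,0,0.4,0,0,0]]]';python3 -c "
from h import *
to([.543,.2305,.131],-0.6)"
```

```text
time_s: 36.92
position: [0.5432, 0.2342, 0.1306]
ee_rot: [0.506, 0.494, -0.5, 0.499]
force: [0.7, -0.0, -2.6]
gripper_width: 0.0636
time_s: 37.17
position: [0.5432, 0.2319, 0.1312]
ee_rot: [0.51, 0.497, -0.497, 0.496]
force: [1.2, 19.4, -4.3]
gripper_width: 0.0635
 t=37.17 pos [0.5432 0.2319 0.1312] jawyaw -0.8 w=0.0635 F=[ 1.2 19.4 -4.3] move [ 0.02 -0.02  0.14] turn [-0.003 -0.014 -0.012] (alt adds 3.142) q1,q6=[0.19 0.2 ]
```

```bash
python3 -m crank '[[[0,0,0.1,0,-0.014,0],[0,0,0.2,0,0,0]]]';python3 -m crank '[[[0,0,0,0,0,0],[0,0,0,0,0,0],[0,0,0,0,0,0]]]' 1;python3 -m crank '[[[-1,0,0,0,0,0],[-2,0,0,0,0,0],[-2,0,0,0,0,0],[-3,0,0,0,0,0],[-3,0,0,0,0,0],[0,-5,0,0,0,0],[0,-6,0,0,0,0],[0,-6,0,0,0,0]]]';python3 -c "
from h import *
to([.34,.2,.26],-0.6)"
```

```text
time_s: 37.42
position: [0.5428, 0.2321, 0.131]
ee_rot: [0.508, 0.495, -0.498, 0.498]
force: [0.6, 10.0, -2.5]
gripper_width: 0.0633
time_s: 37.8
position: [0.5435, 0.2315, 0.1322]
ee_rot: [0.508, 0.495, -0.498, 0.499]
force: [1.0, 0.3, -0.2]
gripper_width: 0.0858
time_s: 38.8
position: [0.3728, 0.2318, 0.2497]
ee_rot: [0.512, 0.491, -0.497, 0.5]
force: [-0.8, 0.5, 1.0]
gripper_width: 0.0856
 t=38.80 pos [0.3728 0.2318 0.2497] jawyaw -1.0 w=0.0856 F=[-0.8  0.5  1. ] move [-1.13 -3.2   3.23] turn [-0.007 -0.007 -0.024] (alt adds 3.142) q1,q6=[0.28 0.3 ]
```

```bash
python3 -m crank '[[[-1,-3,0,0,0,0],[0,0,5,0,0,0],[0,0,5,0,0,0],[0,0,5,0,0,0],[0,0,0,0,0,0]]]' -1;python3 -c "
from h import *
to([.43,.075,.26],-0.6)
snap('top','t15',(70,290,115,235),3.6)
snap('side','t15s',(100,300,160,360),3)"
```

```text
time_s: 39.42
position: [0.3365, 0.0793, 0.2624]
ee_rot: [0.512, 0.49, -0.493, 0.504]
force: [-0.0, 0.4, -0.2]
gripper_width: -0.0001
 t=39.42 pos [0.3365 0.0793 0.2624] jawyaw -0.6 w=-0.0001 F=[-0.   0.4 -0.2] move [0.55 9.34 0.33] turn [-0.    -0.006 -0.033] (alt adds 3.142) q1,q6=[-0.13 -0.12]
```

View pics/t15.png

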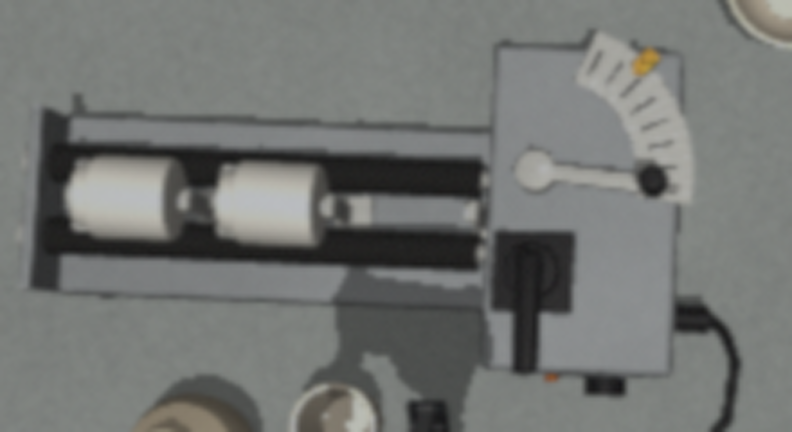

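View pics/t15s.png

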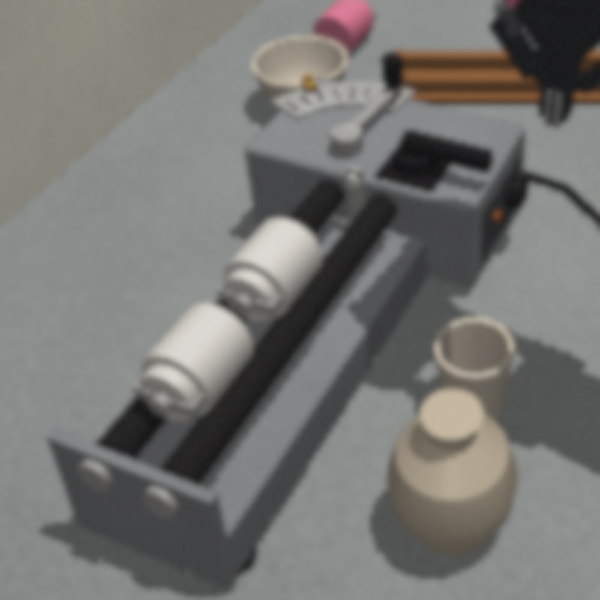

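```bash
python3 -c "
from h import *
snap('top','t16',(85,185,145,195),8)
im=cv2.imread('pics/t16.png')
p=[.5416,.161,-.0109]
for s in (.314,.1985):
    jarover(im,85,145,8,[.5416+.0109*(s+.032-.161)+.0005,s+.032,.139],np.pi/2-.0109)
cv2.imwrite('pics/o3.png',im)"
```

```text
(no output)
```

View pics/o3.png

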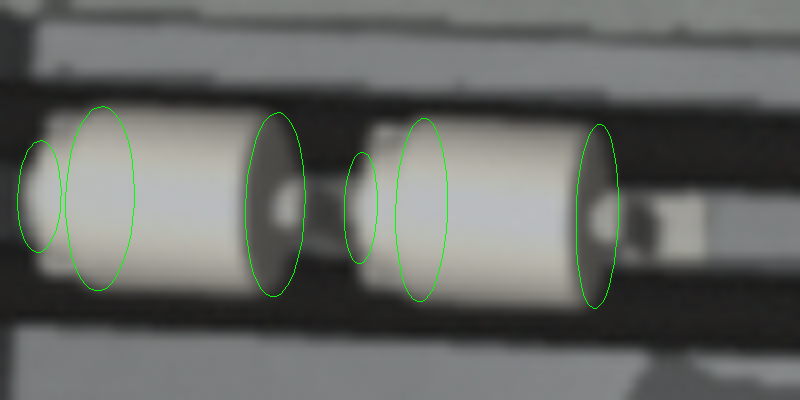

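View pics/t16.png

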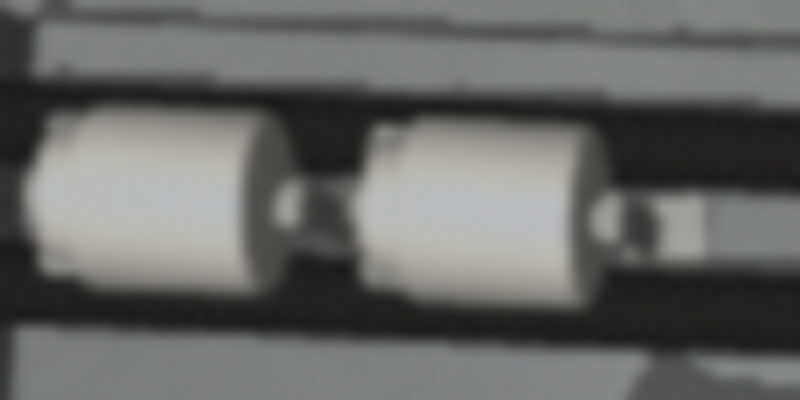

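```bash
python3 -m crank '[[[0,4.8,0.5,0,0,-0.03],[0,4.7,0.5,0,0,0],[2,0,0,0,0,0],[2,0,0,0,0,0],[2,0,0,0,0,0],[2,0,0,0,0,0],[2,0,0,0,0,0],[0,0,0,0,0,0]]]';python3 -c "
from h import *
to([.432,.065,.154],-0.6)"
```

```text
time_s: 40.58
position: [0.4339, 0.0878, 0.1608]
ee_rot: [0.497, 0.508, -0.492, 0.504]
force: [0.1, 0.5, -0.3]
gripper_width: -0.0
 t=40.58 pos [0.4339 0.0878 0.1608] jawyaw 1.3 w=-0.0000 F=[ 0.1  0.5 -0.3] move [ 0.65 -0.24  2.28] turn [ 0.033 -0.009 -0.001] (alt adds 3.142) q1,q6=[-0.08 -0.11]
```

```bash
python3 -m crank '[[[0.7,-0.2,1.8,0.03,0,0],[0,0,1.8,0,0,0],[0.2,-0.2,1.7,0,0,0],[0.2,-0.1,1.7,0,0,0]]]';python3 -c "
from h import *
to([.429,.018,.152],-0.6)"
```

```text
time_s: 41.08
position: [0.4327, 0.0241, 0.1539]
ee_rot: [0.506, 0.503, -0.493, 0.499]
force: [1.0, 7.5, 1.4]
gripper_width: -0.0002
 t=41.08 pos [0.4327 0.0241 0.1539] jawyaw 0.1 w=-0.0002 F=[1.  7.5 1.4] move [ 0.17 -0.37  0.62] turn [ 0.013 -0.017 -0.008] (alt adds 3.142) q1,q6=[-0.24 -0.25]
```

```bash
python3 -m crank '[[[0.2,-0.2,1.2,0,0,0],[0.2,0.5,1.6,0,0,0],[0.2,0.9,1.6,0,0,0],[0,1.2,1.2,0,0,0],[0,1.3,0.9,0,0,0],[0,1,0.5,0,0,0]]]';python3 -c "
from h import *
to([.469,-.032,.152],-0.6)"
```

```text
time_s: 41.82
position: [0.4715, -0.0308, 0.1498]
ee_rot: [0.5, 0.52, -0.491, 0.488]
force: [-56.6, 13.7, 41.3]
gripper_width: -0.0
 t=41.83 pos [ 0.4715 -0.0308  0.1498] jawyaw 1.0 w=-0.0000 F=[-56.6  13.7  41.3] move [-0.22 -0.26  0.11] turn [ 0.027 -0.042  0.024] (alt adds 3.142) q1,q6=[-0.34 -0.37]
```

```bash
python3 -m crank '[[[0,-0.6,0,0,0,0],[0,-1,0,0,0,0],[-2,-1,0,0.03,-0.04,0.02],[-4,0,0,0,0,0],[-4,0,0,0,0,0],[0,-4,0,0,0,0],[0,-5,0,0,0,0],[0,0,0,0,0,0]]]';python3 -c "
from h import *
to([.55,-.1,.26],-0.6)
snap('top','t17',(190,310,115,225),5)"
```

```text
time_s: 42.82
position: [0.3555, -0.0278, 0.26]
ee_rot: [0.502, 0.495, -0.5, 0.502]
force: [0.6, -0.5, 0.6]
gripper_width: 0.0001
 t=42.83 pos [ 0.3555 -0.0278  0.26  ] jawyaw -0.3 w=0.0001 F=[ 0.6 -0.5  0.6] move [ 0.21 19.49  7.12] turn [ 0.006  0.005 -0.009] (alt adds 3.142) q1,q6=[-0.42 -0.42]
```

View pics/t17.png

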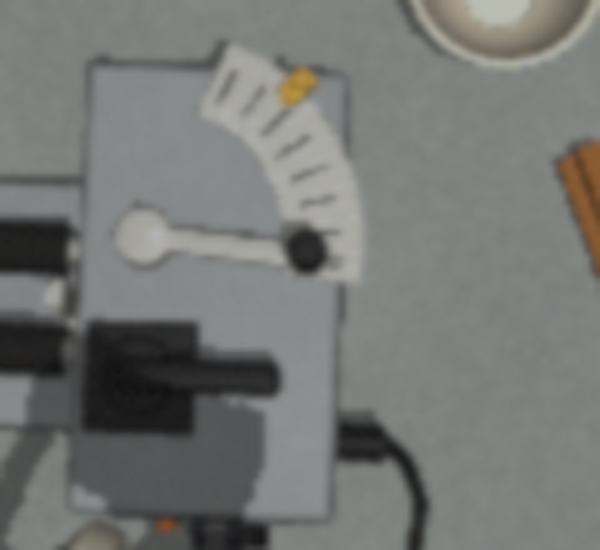

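```bash
python3 - <<'E'
from h import *
c=[viewer.read_camera('top')['frame'] for _ in range(1)][0].astype(int)
s=viewer.read_camera('side')['frame'].astype(int)
for n,im,b in (('top',c,(235,265,125,145)),('side',s,(195,212,180,195))):
    x0,x1,y0,y1=b;q=im[y0:y1,x0:x1];w=np.clip(q[...,0]-q[...,2]-40,0,None)
    Y,X=np.mgrid[y0:y1,x0:x1];u=np.array([(w*X).sum(),(w*Y).sum()])/w.sum()
    d=np.stack([X-u[0],Y-u[1]],-1).reshape(-1,2);C=(d*w.reshape(-1,1)).T@d/w.sum();ev,V=np.linalg.eigh(C)
    print(n,u,w.max(),ev,V[:,1])
    for z in (.125,.13,.135):
        P=unproj(n,u,z)
        for H in ((.5723,.0282),(.5729,.0304)):
            v=P[:2]-H;print(z,P.round(4),np.hypot(*v).round(4),np.degrees(np.arctan2(v[0],-v[1])).round(2))
cv2.imwrite('pics/p1.png',cv2.resize(c[115:160,225:275].astype(np.uint8)[:,:,::-1],None,fx=14,fy=12,interpolation=cv2.INTER_CUBIC))
cv2.imwrite('pics/p2.png',cv2.resize(s[165:215,180:250].astype(np.uint8)[:,:,::-1],None,fx=11,fy=11,interpolation=cv2.INTER_CUBIC))
E
```

```text
top [248.83533261 131.77753544] 78 [1.26195648 4.13472014] [-0.68467583  0.72884773]
0.125 [ 0.6668 -0.0549  0.125 ] 0.1258 48.68
0.125 [ 0.6668 -0.0549  0.125 ] 0.1268 47.76
0.13 [ 0.6658 -0.055   0.13  ] 0.1251 48.34
0.13 [ 0.6658 -0.055   0.13  ] 0.1262 47.41
0.135 [ 0.6648 -0.0551  0.135 ] 0.1245 48.0
0.135 [ 0.6648 -0.0551  0.135 ] 0.1255 47.07
side [202.42604857 186.8410596 ] 43 [0.77697684 1.79107817] [0.36380577 0.93147483]
0.125 [ 0.67   -0.0593  0.125 ] 0.1311 48.15
0.125 [ 0.67   -0.0593  0.125 ] 0.1322 47.27
0.13 [ 0.6659 -0.0527  0.13  ] 0.1237 49.16
0.13 [ 0.6659 -0.0527  0.13  ] 0.1247 48.22
0.135 [ 0.6618 -0.0461  0.135 ] 0.1163 50.3
0.135 [ 0.6618 -0.0461  0.135 ] 0.1172 49.28
```

View pics/p1.png

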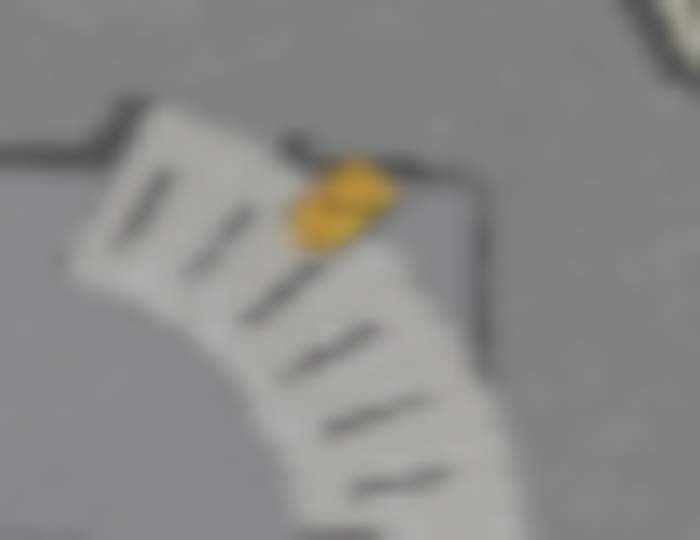

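View pics/p2.png

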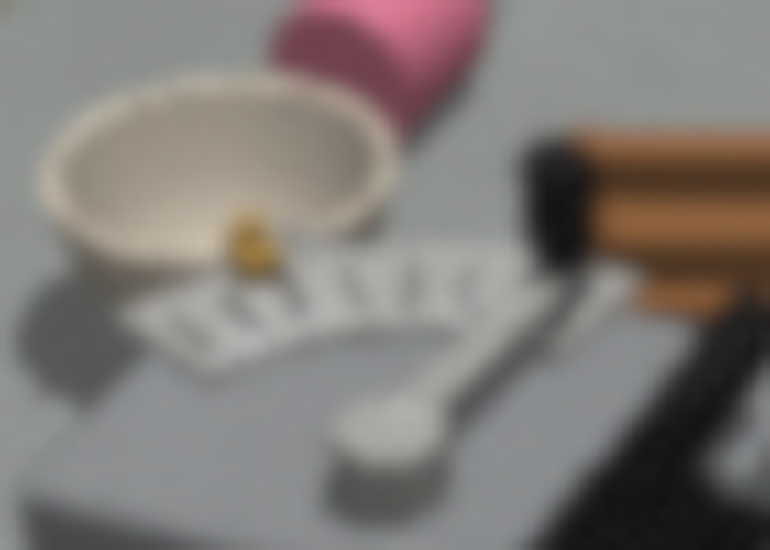

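```bash
python3 - <<'E'
from h import *
from scipy.optimize import least_squares
T=[(70,145,210),(60,220,243),(50,283,292),(40,332,352),(30,378,415),(20,402,484)]
f=lambda x,y:(225+(x+.5)/14-.5,115+(y+.5)/12-.5)
for z in (.122,.13):
    W=np.array([unproj('top',f(x,y),z)[:2] for _,x,y in T]);a=np.radians([t for t,_,_ in T])
    def g(p,free=True):
        an=a-np.radians(5)+p[3];return (np.stack([p[0]+p[2]*np.sin(an),p[1]-p[2]*np.cos(an)],1)-W).ravel()
    r=least_squares(g,[.572,.029,.095,-.011]);print(z,r.x,np.abs(r.fun).max())
    h=np.array([.5726,.0293]);v=W-h;print(np.degrees(np.arctan2(v[:,0],-v[:,1]))+5.6,np.hypot(*v.T))
E
```

```text
0.122 [ 0.57360993  0.02941859  0.1023668  -0.00390139] 0.0006535000247465672
[70.60086015 60.80606733 50.9225381  40.9299837  30.77465393 20.94704135] [0.10261677 0.10382316 0.10341076 0.10211661 0.10307809 0.10236012]
0.13 [ 0.57262943  0.02868716  0.10171384 -0.00390139] 0.0006493315575305594
[69.99403149 60.16173733 50.2497838  40.24290335 30.10926943 20.31176073] [0.10139389 0.10278444 0.10257933 0.10150537 0.10267444 0.10216029]
```

```bash
python3 -m crank '[[[0,6,1.1,0,0,0],[0,6,1.2,0,0,0],[0,5,1.1,0,0,0],[0,0,0,0,0,0]]]';python3 -c "
from h import *
to([.531,-.062,.168],-0.6)"
```

```text
time_s: 43.48
position: [0.5355, -0.0631, 0.2584]
ee_rot: [0.502, 0.497, -0.5, 0.502]
force: [-0.1, 0.7, 0.2]
gripper_width: 0.0003
 t=43.48 pos [ 0.5355 -0.0631  0.2584] jawyaw -0.1 w=0.0003 F=[-0.1  0.7  0.2] move [ 9.03 -0.52 -0.14] turn [ 0.008  0.003 -0.007] (alt adds 3.142) q1,q6=[-0.34 -0.34]
```

```bash
python3 -m crank '[[[1.5,-0.5,0,0,0,0],[1.5,0,0,0,0,0],[1,0,0,0,0,0],[0,0,0,0,0,0]]]';python3 -c "
from h import *
to([.531,-.062,.168],-0.6)"
```

```text
time_s: 43.98
position: [0.5285, -0.062, 0.2141]
ee_rot: [0.501, 0.498, -0.5, 0.501]
force: [-0.4, 0.1, 0.3]
gripper_width: 0.0002
 t=43.98 pos [ 0.5285 -0.062   0.2141] jawyaw -0.1 w=0.0002 F=[-0.4  0.1  0.3] move [ 4.61  0.23 -0.01] turn [ 0.009  0.002 -0.004] (alt adds 3.142) q1,q6=[-0.34 -0.34]
```

```bash
python3 -m crank '[[[1,0.3,0,0,0,0],[1,0,0,0,0,0],[1,0,0,0,0,0],[1,0,0,0,0,0],[0.4,0,0,0,0,0],[0,0,0,0,0,0]]]';python3 -c "
from h import *
to([.5715,-.0698,.168],-0.6)"
```

```text
time_s: 44.72
position: [0.5321, -0.0622, 0.1679]
ee_rot: [0.501, 0.497, -0.5, 0.502]
force: [-0.1, 0.1, -0.1]
gripper_width: 0.0001
 t=44.73 pos [ 0.5321 -0.0622  0.1679] jawyaw -0.1 w=0.0001 F=[-0.1  0.1 -0.1] move [0.01 3.94 0.75] turn [ 0.009  0.003 -0.006] (alt adds 3.142) q1,q6=[-0.34 -0.34]
```

```bash
python3 -m crank '[[[0,1,0.2,0,0,0],[0,1,0.2,0,0,0],[0,1,0.2,0,0,0],[0,1,0.2,0,0,0],[0,1.2,-0.1,0,0,0],[0,1.2,-0.2,0,0,0]]]';python3 -c "
from h import *
to([.6165,-.0597,.168],-0.6)"
```

```text
time_s: 45.48
position: [0.5976, -0.0665, 0.167]
ee_rot: [-0.5, -0.5, 0.501, -0.499]
force: [-5.6, -0.2, -0.1]
gripper_width: -0.0001
 t=45.48 pos [ 0.5976 -0.0665  0.167 ] jawyaw -0.1 w=-0.0001 F=[-5.6 -0.2 -0.1] move [-0.1   1.89 -0.68] turn [ 0.009 -0.     0.002] (alt adds 3.142) q1,q6=[-0.31 -0.31]
```

```bash
python3 -m crank '[[[0,0.7,-0.25,0,0,0],[0,0.6,-0.25,0,0,0],[0,0,0,0,0,0]]]';python3 -c "
from h import *
to([.6165,-.0597,.168],-0.6)
snap('top','t18',(190,310,115,225),5)
snap('side','t18s',(180,250,165,215),11)"
```

```text
time_s: 45.85
position: [0.6131, -0.0623, 0.1671]
ee_rot: [-0.5, -0.499, 0.501, -0.5]
force: [-1.0, -1.3, -0.5]
gripper_width: 0.0002
 t=45.85 pos [ 0.6131 -0.0623  0.1671] jawyaw -0.1 w=0.0002 F=[-1.  -1.3 -0.5] move [-0.1   0.34 -0.26] turn [ 0.009  0.002 -0.   ] (alt adds 3.142) q1,q6=[-0.3  -0.29]
```

View pics/t18.png

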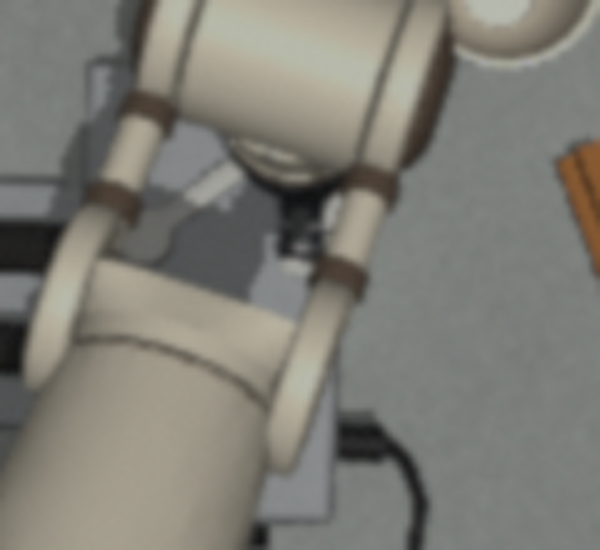

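View pics/t18s.png

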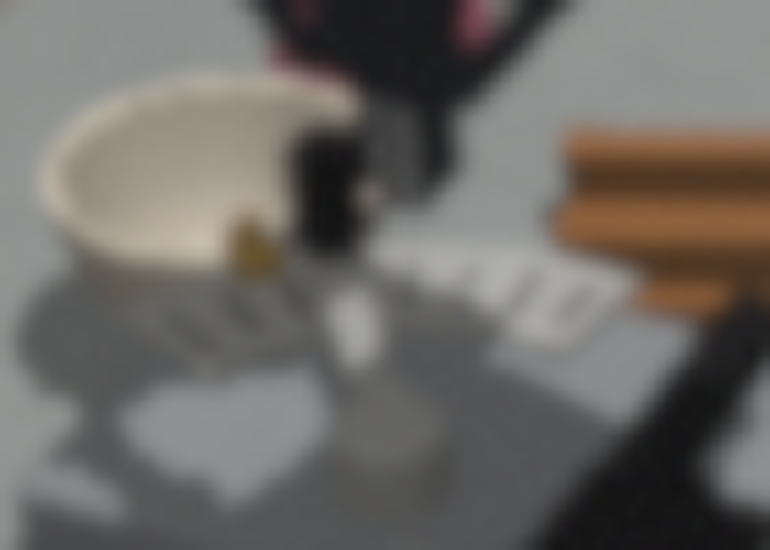

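```bash
python3 - <<'E'
from h import *
for th in (-5.5,30,36,38,40,42,44,46,47.7,49):
    t=np.radians(th);K=lambda z:[.573+.095*np.sin(t),.029-.095*np.cos(t),z]
    print(th,((proj('side',K(.184))-[180,165]+.5)*11-.5).round(0),((proj('side',K(.144))-[180,165]+.5)*11-.5).round(0),'top c1',((proj('top',K(.184))-[190,115]+.5)*5-.5).round(0))
E
```

```text
-5.5 [562. 141.] [566. 254.] top c1 [309. 249.]
30 [372. 124.] [380. 236.] top c1 [289. 147.]
36 [339. 127.] [348. 240.] top c1 [280. 132.]
38 [328. 129.] [337. 241.] top c1 [276. 128.]
40 [317. 130.] [326. 243.] top c1 [273. 123.]
42 [306. 132.] [315. 245.] top c1 [269. 118.]
44 [295. 134.] [305. 247.] top c1 [265. 114.]
46 [284. 137.] [294. 249.] top c1 [261. 110.]
47.7 [275. 139.] [285. 252.] top c1 [257. 106.]
49 [268. 140.] [279. 253.] top c1 [254. 103.]
```

```bash
python3 -m crank '[[[0,0.5,-0.32,0,0,0],[0,0.5,-0.32,0,0,0],[0,0,0,0,0,0]]]';python3 -c "
from h import *
to([.6258,-.0541,.168],-0.6)
snap('side','t19s',(180,250,165,215),11)"
```

```text
time_s: 46.32
position: [0.6231, -0.056, 0.1674]
ee_rot: [-0.5, -0.499, 0.501, -0.5]
force: [-1.3, -1.2, 0.7]
gripper_width: 0.0001
 t=46.33 pos [ 0.6231 -0.056   0.1674] jawyaw -0.1 w=0.0001 F=[-1.3 -1.2  0.7] move [-0.06  0.26 -0.19] turn [ 0.009  0.003 -0.   ] (alt adds 3.142) q1,q6=[-0.28 -0.28]
```

View pics/t19s.png

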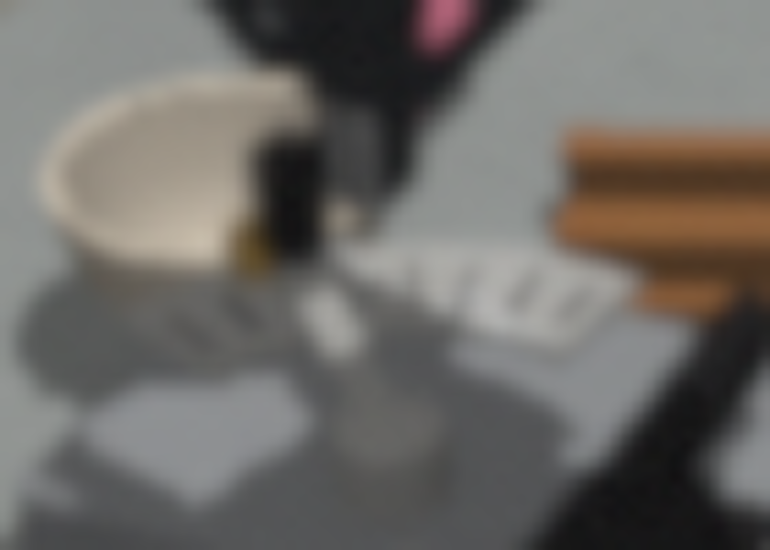

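```bash
python3 -m crank '[[[0,-1,0.5,0,0,0],[0,-1,0.5,0,0,0],[-3,0,0,0,0,0],[-3,0,0,0,0,0],[-3,0,0,0,0,0],[0,-5,0,0,0,0],[0,-6,0,0,0,0],[0,-6,0,0,0,0]]]';python3 -c "
from h import *
to([.6258,-.0541,.168],-0.6)
snap('top','t20',(190,310,115,225),5)"
```

```text
time_s: 47.38
position: [0.4279, -0.0677, 0.2607]
ee_rot: [0.502, 0.497, -0.5, 0.502]
force: [-0.7, -1.4, 1.9]
gripper_width: 0.0002
 t=47.38 pos [ 0.4279 -0.0677  0.2607] jawyaw -0.1 w=0.0002 F=[-0.7 -1.4  1.9] move [ 9.41 19.72 -1.44] turn [ 0.008  0.003 -0.007] (alt adds 3.142) q1,q6=[-0.44 -0.44]
```

View pics/t20.png

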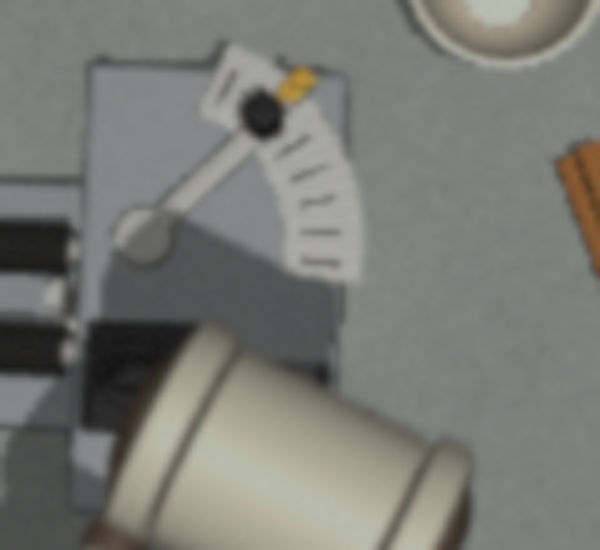

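```bash
cat >> h.py <<'E'
def knob(img,box):
    x0,x1,y0,y1=box;g=cv2.cvtColor(img,cv2.COLOR_BGR2GRAY).astype(float)[y0:y1,x0:x1]
    w=np.clip(75-g,0,None);Y,X=np.mgrid[y0:y1,x0:x1];u=np.array([(w*X).sum(),(w*Y).sum()])/w.sum()
    u=(u+.5)/5-.5+[190,115]
    for z in (.184,.175):
        v=unproj('top',u,z)[:2]-[.573,.029];print(u,z,np.hypot(*v).round(4),np.degrees(np.arctan2(v[0],-v[1])).round(2))
E
python3 - <<'E'
from h import *
knob(cv2.imread('pics/t17.png'),(275,335,220,280))
knob(cv2.imread('pics/t20.png'),(235,290,85,142))
knob(cv2.imread('pics/c1.png'),(270,325,140,200))
E
```

```text
[250.73716553 164.82971148] 0.184 0.0935 -6.18
[250.73716553 164.82971148] 0.175 0.0932 -5.53
[242.08819175 137.70228577] 0.184 0.0934 44.16
[242.08819175 137.70228577] 0.175 0.0943 45.02
[248.94796752 148.77753522] 0.184 0.0935 21.68
[248.94796752 148.77753522] 0.175 0.0938 22.53
```

```bash
python3 -m crank '[[[0,6,0,0,0,0],[0,6,0,0,0,0],[0,5.5,0,0,0,0],[0,0,0,0,0,0],[1.5,0,0,0,0,0],[1.5,0,0,0,0,0],[1.5,0,0,0,0,0],[1.5,0,0,0,0,0]]]';python3 -c "
from h import *
to([.606,-.068,.168],-0.1)"
```

```text
time_s: 48.42
position: [0.5917, -0.067, 0.1939]
ee_rot: [-0.502, -0.497, 0.502, -0.499]
force: [0.0, -0.4, -0.1]
gripper_width: -0.0002
 t=48.42 pos [ 0.5917 -0.067   0.1939] jawyaw -0.4 w=-0.0002 F=[ 0.  -0.4 -0.1] move [2.59 1.43 0.09] turn [-0.006  0.002 -0.001] (alt adds 3.142) q1,q6=[-0.31 -0.31]
```

```bash
python3 -m crank '[[[1.3,0.5,0,0,0,0],[1.2,0.5,0,0,0,0],[0,0.3,-0.2,0,0,0],[0,0,0,0,0,0]]]';python3 -c "
from h import *
to([.6273,-.0535,.168],-0.1)"
```

```text
time_s: 48.92
position: [0.6049, -0.0648, 0.1657]
ee_rot: [-0.502, -0.498, 0.502, -0.498]
force: [0.0, 0.5, -0.3]
gripper_width: 0.0002
 t=48.92 pos [ 0.6049 -0.0648  0.1657] jawyaw -0.4 w=0.0002 F=[ 0.   0.5 -0.3] move [-0.23  2.24 -1.15] turn [-0.006  0.001  0.   ] (alt adds 3.142) q1,q6=[-0.3 -0.3]
```

```bash
python3 -m crank '[[[-0.1,0.9,-0.45,0,0,0],[-0.1,0.8,-0.45,0,0,0],[0,0.3,-0.15,0,0,0],[0,0,0,0,0,0]]]';python3 -c "
from h import *
to([.6273,-.0535,.168],-0.1)"
```

```text
time_s: 49.42
position: [0.6268, -0.0542, 0.1691]
ee_rot: [-0.501, -0.497, 0.502, -0.499]
force: [-0.6, -1.2, -0.5]
gripper_width: -0.0001
 t=49.42 pos [ 0.6268 -0.0542  0.1691] jawyaw -0.4 w=-0.0001 F=[-0.6 -1.2 -0.5] move [ 0.11  0.05 -0.07] turn [-0.006  0.003 -0.001] (alt adds 3.142) q1,q6=[-0.28 -0.27]
```

```bash
python3 -m crank '[[[0,-1,0.5,0,0,0],[0,-1,0.5,0,0,0],[-3,0,0,0,0,0],[-3,0,0,0,0,0],[-3,0,0,0,0,0],[0,-5,0,0,0,0],[0,-6,0,0,0,0],[0,-6,0,0,0,0]]]';python3 -c "
from h import *
snap('top','t21',(190,310,115,225),5)
knob(cv2.imread('pics/t21.png'),(231,286,80,136))"
```

```text
time_s: 50.42
position: [0.43, -0.0649, 0.2616]
ee_rot: [0.502, 0.496, -0.502, 0.499]
force: [0.2, -1.7, 1.4]
gripper_width: -0.0002
[241.41537585 137.01410402] 0.184 0.0934 45.81
[241.41537585 137.01410402] 0.175 0.0943 46.67
```

View pics/t21.png

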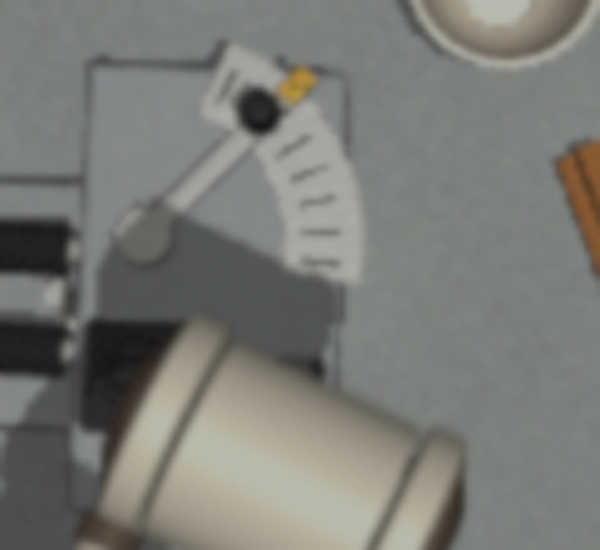

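```bash
cat >> h.py <<'E'
def arm(name,th0):
    g=cv2.cvtColor(cv2.imread('pics/'+name+'.png'),cv2.COLOR_BGR2GRAY).astype(np.float32)
    res=[]
    for r in np.arange(.035,.075,.004):
        t=np.radians(th0);c=np.array([.573+r*np.sin(t),.029-r*np.cos(t),.144]);n=np.array([np.cos(t),np.sin(t),0])
        o=np.arange(-.014,.0141,.0005);v=[]
        for k in o:
            q=(proj('top',c+n*k)-[190,115]+.5)*5-.5;v.append(cv2.getRectSubPix(g,(1,1),(float(q[0]),float(q[1])))[0,0])
        v=np.array(v);w=np.clip(v-(v.min()+v.max())/2,0,None);res.append(np.degrees((w*o).sum()/w.sum()/r)+th0)
    print(name,np.round(res,1),np.median(res))
E
python3 - <<'E'
from h import *
arm('t17',-5.6);arm('t20',44.6);arm('t21',46.3);arm('t21',47.3)
E
```

```text
t17 [-5.5 -5.  -4.6 -4.6 -5.5 -6.3 -6.4 -5.2 -5.  -4.9] -5.115449654384912
t20 [45.8 45.7 45.6 45.7 45.6 45.3 45.3 45.2 45.1 45.2] 45.41275846197735
t21 [47.6 47.5 47.4 47.5 47.5 47.3 47.1 47.2 47.1 47.1] 47.35110693462279
t21 [47.6 47.5 47.4 47.5 47.5 47.3 47.1 47.2 47.1 47.1] 47.33859258827959
```

```bash
python3 -m crank '[[[0,6,0,0,0,0],[0,6,0,0,0,0],[0,5.5,0,0,0,0],[0,0,0,0,0,0],[1.5,0,0,0,0,0],[1.5,0,0,0,0,0],[1.5,0,0,0,0,0],[1.5,0,0,0,0,0]]]';python3 -c "
from h import *
to([.606,-.066,.168],-0.1)"
```

```text
time_s: 51.48
position: [0.5925, -0.0651, 0.1934]
ee_rot: [-0.502, -0.497, 0.505, -0.496]
force: [-0.2, 0.2, -0.1]
gripper_width: 0.0003
 t=51.48 pos [ 0.5925 -0.0651  0.1934] jawyaw -0.8 w=0.0003 F=[-0.2  0.2 -0.1] move [2.54 1.36 0.07] turn [-0.012  0.001  0.004] (alt adds 3.142) q1,q6=[-0.31 -0.3 ]
```

```bash
python3 -m crank '[[[1.2,0.5,0,0,0,0],[1.1,0.5,0,0,0,0],[0,0.2,0,0,0,0],[0,0,0,0,0,0]]]';python3 -m crank '[[[-0.1,0.9,-0.5,0,0,0],[-0.1,0.7,-0.4,0,0,0],[0,0,0,0,0,0]]]';python3 -c "
from h import *
to([.6285,-.0528,.168],-0.1)"
```

```text
time_s: 51.98
position: [0.6045, -0.0651, 0.1674]
ee_rot: [-0.502, -0.498, 0.505, -0.495]
force: [0.4, 0.4, -0.6]
gripper_width: 0.0003
time_s: 52.35
position: [0.6228, -0.0557, 0.171]
ee_rot: [-0.502, -0.497, 0.504, -0.496]
force: [-1.0, -0.2, 0.5]
gripper_width: 0.0003
 t=52.35 pos [ 0.6228 -0.0557  0.171 ] jawyaw -0.8 w=0.0003 F=[-1.  -0.2  0.5] move [ 0.3   0.56 -0.3 ] turn [-0.012  0.001  0.003] (alt adds 3.142) q1,q6=[-0.28 -0.27]
```

```bash
python3 -m crank '[[[0,0.55,-0.3,0,0,0],[0,0,0,0,0,0]]]';python3 -c "
from h import *
to([.6285,-.0528,.168],-0.1)"
```

```text
time_s: 52.6
position: [0.6285, -0.0528, 0.171]
ee_rot: [-0.502, -0.497, 0.505, -0.496]
force: [-0.3, 0.0, -1.1]
gripper_width: -0.0001
 t=52.60 pos [ 0.6285 -0.0528  0.171 ] jawyaw -0.8 w=-0.0001 F=[-0.3  0.  -1.1] move [ 0.3 -0.  -0. ] turn [-0.012  0.001  0.004] (alt adds 3.142) q1,q6=[-0.27 -0.26]
```

```bash
python3 -m crank '[[[0,-1,0.5,0,0,0],[0,-1,0.5,0,0,0],[-3,0,0,0,0,0],[-3,0,0,0,0,0],[-3,0,0,0,0,0],[0,-5,0,0,0,0],[0,-6,0,0,0,0],[0,-6,0,0,0,0]]]';python3 -m crank '[[[0,-5,0,0,0,0],[0,-4,0,0,0,0],[0,0,0,0,0,0]]]';python3 -c "
from h import *
snap('top','t22',(190,310,115,225),5)
knob(cv2.imread('pics/t22.png'),(229,284,78,134));arm('t22',47)
snap('top','t22f');snap('side','t22s')"
```

```text
time_s: 53.6
position: [0.4313, -0.0628, 0.2639]
ee_rot: [-0.502, -0.497, 0.505, -0.496]
force: [-0.1, 0.1, 1.6]
gripper_width: -0.0001
time_s: 53.98
position: [0.3346, -0.0609, 0.2629]
ee_rot: [-0.503, -0.495, 0.506, -0.496]
force: [0.8, 0.3, 0.2]
gripper_width: 0.0002
[240.90904365 136.60832706] 0.184 0.0932 46.91
[240.90904365 136.60832706] 0.175 0.0941 47.78
t22 [48.9 48.8 48.5 48.6 48.3 48.4 48.3 48.4 48.4 48.3] 48.3672127903497
```

View pics/t22.png

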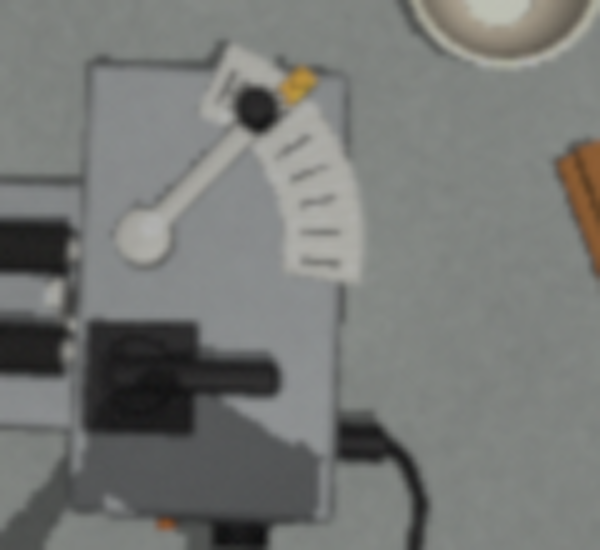

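View pics/t22f.png

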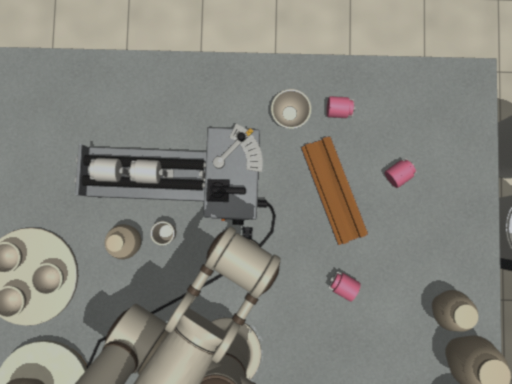

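View pics/t22s.png

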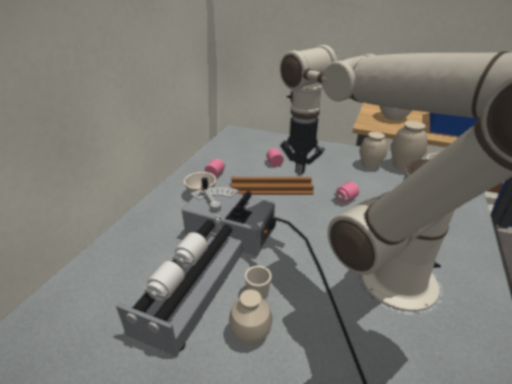

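```bash
python3 -c "
from h import *
snap('top','t23',(85,185,145,195),8)
a=cv2.imread('pics/t16.png').astype(int);b=cv2.imread('pics/t23.png').astype(int);print(abs(a-b)[80:320].max(), abs(a-b)[80:320].mean())"
```

```text
6 1.866861111111111
```

View pics/t23.png

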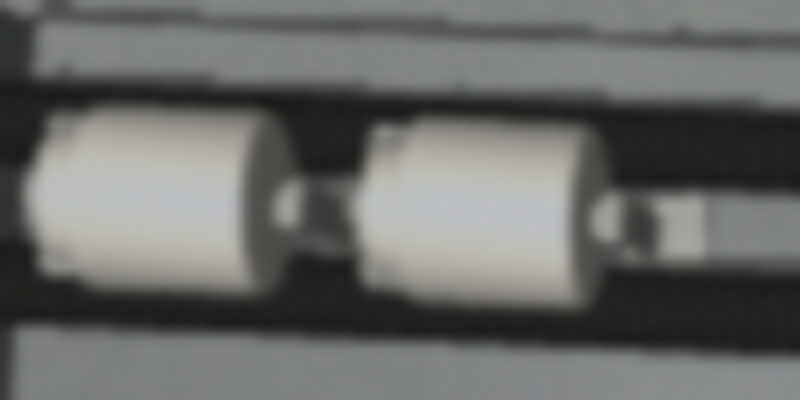

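The jars have not moved since they were seated, and both bases are at their stop buttons. I'm handing in the job.

```bash
python3 -c "
from h import *
print(env.job_done())"
```

```text
the job is handed in; nothing more can be done
None
```

The mill is charged and running order was kept; I handed the job in at about 54 s of the 210 s. Only two jars were on the rack at the start, and both went in.

- **Off and slow:** The switch was found on. I pushed it to its off stop, then brought the lever back to its slow stop. It measured about -5.4° in the world frame, against -5.6° expected.
- **Jars:** The two white jars now lie at stations 3 and 2, lids away from the drive housing. Each was pressed against its thrust stop, with 16 to 19 N felt. The three pink look-alikes were left alone.
- **On, then speed:** With the lever still at slow I turned the switch on, then moved the lever to the brass pointer in small steps.

**Last checks**
- **Rack:** It is empty.
- **Jars:** They have not moved since seating. In the overlay both jars sat about 2 mm short of my predicted base position. I put this down to my rough reading of the button position, since both jars had met the stop.
- **Switch:** It is at the on position.
- **Lever:** My two readings differ by about 1°, at 47.3° from the knob and 48.4° from the arm. Their mean matches the pointer at 47.9°.
- **Force:** The push to the on stop briefly read about 70 N on the wrist, under the 120 N limit. That was higher than I intended. It was the closed fingertips that pushed, not the gripper body.

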